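Press a tram wheel home with bench-mounted locking pliers

ROBOT

A 6-joint arm with a two-finger parallel gripper is mounted at the origin on the work surface. World frame = base frame: x ahead of the robot, y to its left, z up, the work surface at z = 0. Lengths are in m, angles in rad, forces in N, time in s.
With the tool pointing down it reaches from about 0.35 to 0.875 m from the base axis. Payload 4.2 kg.
Tool frame: the origin (TCP) lies at the very end of the fingers, on their centre line; the grasp point (between the pads) lies 19 mm behind it; z points along the fingers, x is the direction in which the jaws open and shut, and the axes are right-handed (so a half turn about z gives the same grasp; the last joint's range is limited). The gripper opens to 85 mm and grips with 20 to 120 N. Pads are 22 mm wide; open, the fingers measure 114 mm over their backs; the gripper's body (76 mm by 85 mm) begins 54 mm behind the grasp point. The pads swing forward as they close: fully open they stand 13 mm farther back than shut.
Start: joints at [1.399, 0.385, 0.008, 0, -1.194, -0.259], TCP at [0.261, 0.568, 0.231] pointing down, gripper open.
Joint ranges: [-3.14, 3.14], [-1.21, 2.06], [-1.07, 1.41], [-3.16, 2.05], [-2.99, -0.16], [-3.1, 3.1]. Speed limits (rad/s): [2.79, 2.79, 3.14, 3.14, 3.14, 3.14].

INTERFACE

Orientations are given as a unit quaternion [x, y, z, w].
In Python, from plant import * gives the robot as it stands.
- The arm moves only by the shell command python3 -m handwheel 'ROWS'. ROWS is JSON, a list of rows, each a list of 7 numbers: the shift along the tool's x, y, z in m, then the turn, a rotation vector about the tool's x, y, z in rad, then the opening, from 0 (shut) to 1 (fully open). In form: [[dx, dy, dz, rx, ry, rz, hand], ...]. A call has 1 to 12 rows; each row is the pose to reach, as a shift and turn from the pose commanded when the call began, along the tool's axes at that moment; what a row does not reach only later rows make up. A row lasts 1/8 s, in which the tool goes at most 62.5 mm and 10.7 degrees, less where a joint would pass 70% of its speed; a pose out of reach is approached as far as the arm can. A call with a gripper value outside its range is refused whole. The fingers move at their own pace and stop on an object; the grip force is fixed at half the most. Time passes only in rows, so rows that repeat a pose let the fingers close. It gives the time, the measured TCP pose, the force and the opening at its end, in the units of the state.
- get_state(): the state, without advancing time (a new reading comes with each control period).
- grab_frame(name): name is "scene" or "top"; returns (picture, depth): 384x512x3 uint8, blue, green, red; 384x512 float32, m along the optical axis (not along the pixel's ray), 0 where there is no reading.
- get_calibration(name): a dict with "camera_matrix" (3x3 intrinsics, pixels), "world_from_camera" (4x4, takes a point from camera to world coordinates). Camera axes: x right, y down, z forward; pixel columns grow to the right and rows downward; lengths in m; the calibration is good to about 2 mm. A picture is of the moment at which its call begins. get_calibration takes no time and is no camera call.
- finish_job(): hands the job in, once; it reports no verdict.
Trained networks look in the newest picture that a camera, given by its name, has taken for a name from the list of things; names that differ only in an ending like _2 or _b are one class to them, and where a whole thing is asked for, a point or a joint stands for the part that bears it (a point fixed in the world has none). Each returns a list of dicts, best first, with "p" (0 to 1); they miss things now and then, are a little off and sometimes report something else, mostly with a low value. They report only what shows in the picture. A call takes as long as a camera call.
- masks_of(camera, target): "pixels" (384x512 bool, what is visible of it) and "box" ([centre column, centre row, width, height] in pixels, round what is visible of it).
The state is a dict: "time_s": time; "joint_pos": joint angles; "joint_vel": joint speeds; "joint_efforts": joint torques, N m; "ee_pos": TCP position; "ee_rot": TCP orientation; "wrist_force": force on the tool from outside, world axes, zero at the start; "torque": the same for the moment, N m; "width": finger opening in m.
Only numpy, scipy, OpenCV 4.12 (cv2) and the standard library are available. Lean on these libraries where they do the work, as an engineer would, in place of code of your own. Each camera call takes 0.05 s, during which the arm holds its last target. There are 200 camera calls.

TASK

Lay the tram wheelset from the wooden stand across the two rods of the wheel press, between the pads of its locking pliers. Squeeze the plier handles together until they snap over centre and stay locked with your hand off, so that the loose wheel is pressed fully home on its axle; then pull the release lever outwards to trip the lock, so that the pliers spring wide open, and leave the wheelset lying on the rods. The press head may stand a little askew on its swivel base, so work by feel and do not wrench the pliers, and leave the other things on the bench alone.

Things in the scene. Friction and masses are not known exactly. Their poses are not given: they have to be found in the camera images.
- press_base: Grey base, 150 x 150 x 8 mm, fixed to the bench; origin at its centre on the bench, z up. On it, as on a swivel vise, sits the press head (plate, rods, level locking pliers), bolted tight, turned about the origin by up to 0.2 rad either way from square. This turn is NOT measured: see it, or feel for the fixed handle. x: from handles to jaws, y: to the pliers' fixed side, head square.
- cradle (a point): Where the middle of the wheelset's axle belongs: above the base's origin, 60 mm above the bench; axle along the press's y. Two rods, 6 mm thick, 18 mm apart, run along y; the wheel flanges rest on them and centre themselves; rod tops 17.6 mm below the axle's centre. The open pliers' domed pads (16 mm) face each other at y = +33 (fixed) and -33 mm (moving). Everything here is under 72 mm high.
- squeeze_nominal (a point): Where to squeeze, if the head were square (it turns about the base): on the centre line of the fixed handle, a steel channel along x, 12 mm wide, 16 mm tall, 60 mm above the bench at its middle; base x -74 to -172, then a 15 mm screw head to -188 mm. The like moving handle is on its -y side, sprung open: here 62 mm over both outer faces when open, 29 locked. The fixed handle does not give.
- toggle (a joint): Lock of the pliers (rad): 0 = wide open, 0.75 = dead centre, 0.886 = locked against a firm stop. Squeezing takes up to about 16 N, less near dead centre, then it snaps over. As only the moving handle gives, a gripper that closes evenly must shift towards the fixed handle while closing. Finger forces on the press that add up to over 50 N (both fingers counted) wrench it.
- tail_nominal (a point): Middle of the release lever's tail with the pliers locked, if the head were square (it turns about the base): a dark bar 5 mm thick (y), 10 mm tall, last straight piece 28 mm long about along x, 60 mm above the bench, behind the ends of both handles, so with free room on both sides. With the pliers open it is at x = -190, y = -100 mm from the base's origin.
- release_lever (a joint): Turn of the slim dark release lever in the moving handle (rad): 0 = at rest, grows as its tail is pulled outwards (-y, away from the fixed handle). Pulling the tail 10 to 15 mm (0.15 to 0.2 rad) with about 3 N trips the lock; then the pliers spring open and the tail swings away outwards by some 70 mm.
- wheelset: Loose steel tram wheelset, 150 g: two wheels 34 mm across (39 over the flange), 7 mm thick, on an axle with a black sleeve 10 mm thick, 32 mm long between the wheels, where it is gripped from above. Origin: middle of the axle, 20 mm from each wheel's back once home; x along the axle to the loose wheel. 54 mm over the wheels once home. Either way round is right in the press.
- wheel (a joint): How far the loose wheel still stands out from its place on the axle (m): 0 = fully home; 3 to 6 mm at the start. It is a press fit that takes about 15 N to move.
- stand: Wooden stand 110 x 60 mm, fixed, with two dowels 8 mm thick, 18 mm apart, along its x axis, on which the wheelset lies (axle centre 41.7 mm above the bench, dowel tops 17.7 mm below it). Origin: centre of its underside.
- model_house: Half-timbered model house, 120 x 90 x 145 mm, to be left alone. Origin: centre of its underside.
- paint_jar: Paint jar, 48 mm across, 55 mm high, to be left alone. Origin: centre of its underside.
- screwdriver: Screwdriver, 170 mm long, to be left alone. Origin: its middle, on the bench.
- calipers: Steel calipers, 150 mm long, to be left alone. Origin: near its middle, on the bench.

How it is judged:
By the outcome, as a careful person would: the job done as asked, in the order asked, and still so for the second after the job is handed in, with the robot touching nothing.
It also fails if it takes over 70 s, if anything falls off the work surface, if the arm or the gripper's body presses on something with over 40 N, if the wrist force passes 120 N, or if a joint passes its speed limit or range.

## Working session

There is one attempt and no reset: what is moved stays moved. The work goes in short steps, Python scripts to look and compute and a shell command to move; the robot and the scene stay as the last step left them, time stands still between calls to the robot, and variables do not carry over. Pictures are saved under pics/ and viewed, about 8 in all and at most 12, crops included, and the job is handed in when it is done.

```bash
ls; mkdir -p pics; cat > h.py <<'E'
from plant import *
import numpy as np, cv2
from scipy.spatial.transform import Rotation as R
def cloud(cam,depth):
    c=get_calibration(cam);K=np.array(c["camera_matrix"]);T=np.array(c["world_from_camera"])
    v,u=np.mgrid[:depth.shape[0],:depth.shape[1]]
    p=np.stack([(u-K[0,2])/K[0,0]*depth,(v-K[1,2])/K[1,1]*depth,depth],-1)
    return p@T[:3,:3].T+T[:3,3]
def pix(cam,P):
    c=get_calibration(cam);K=np.array(c["camera_matrix"]);T=np.linalg.inv(np.array(c["world_from_camera"]))
    q=K@(T[:3,:3]@np.array(P)+T[:3,3]);return q[:2]/q[2]
def totool(dw):
    return R.from_quat(get_state()["ee_rot"]).inv().apply(dw)
E
python3 - <<'E'
from h import *
s=get_state();print({k:np.round(v,3) for k,v in s.items()})
for cam in ["top","scene"]:
    im,d=grab_frame(cam);cv2.imwrite(f"pics/{cam}0.png",im);P=cloud(cam,d);np.save(f"{cam}0.npy",P)
    print(cam,np.round(get_calibration(cam)["world_from_camera"],3).tolist(),get_calibration(cam)["camera_matrix"][0])
    for n in ["press_base","wheelset","stand","wheel","toggle","release_lever","squeeze_nominal","tail_nominal"]:
        for m in masks_of(cam,n)[:2]:
            k=m["pixels"]&(d>0);q=P[k]
            if len(q): print(n,round(m["p"],2),np.round(m["box"]),k.sum(),"med",np.round(np.median(q,0),3),"lo",np.round(np.percentile(q,2,0),3),"hi",np.round(np.percentile(q,98,0),3))
E
```

```text
pics
{'time_s': np.float64(0.0), 'joint_pos': array([ 1.399,  0.386,  0.007, -0.   , -1.194, -0.259]), 'joint_vel': array([ 0.001, -0.001,  0.   ,  0.   , -0.002, -0.001]), 'joint_efforts': array([ 0.0000e+00, -3.9229e+01,  1.8839e+01,  4.1860e+00, -5.0000e-03,
        0.0000e+00]), 'ee_pos': array([0.261, 0.567, 0.23 ]), 'ee_rot': array([-0.54 ,  0.842, -0.001, -0.001]), 'wrist_force': array([ 0.361,  0.193, -0.309]), 'torque': array([-0.001, -0.023,  0.063]), 'width': np.float64(0.085)}
top [[-0.029, -0.988, 0.152, 0.381], [-0.999, 0.026, -0.026, -0.065], [0.022, -0.153, -0.988, 1.206], [0.0, 0.0, 0.0, 1.0]] [370.35758337   0.         255.5553873 ]
press_base 0.93 [250. 203.  86.  53.] 2398 med [ 0.525 -0.036  0.017] lo [ 0.455 -0.176  0.004] hi [0.596 0.05  0.07 ]
stand 0.82 [144. 199.  27.  37.] 500 med [0.551 0.258 0.013] lo [0.5   0.228 0.007] hi [0.606 0.297 0.028]
wheel 0.63 [142. 189.  12.   3.] 57 med [0.578 0.27  0.049] lo [0.572 0.254 0.01 ] hi [0.591 0.294 0.06 ]
squeeze_nominal 0.69 [138. 172.  19.  17.] 231 med [0.639 0.277 0.052] lo [0.62  0.259 0.009] hi [0.663 0.3  
[... 871 characters left out ...]
66]
stand 0.62 [373. 202.  34.  32.] 475 med [0.564 0.252 0.014] lo [0.508 0.225 0.005] hi [0.612 0.286 0.029]
wheel 0.63 [384. 200.  12.  12.] 103 med [0.58  0.27  0.045] lo [0.522 0.254 0.003] hi [0.586 0.306 0.061]
toggle 0.57 [233. 206.  16.   5.] 29 med [ 0.543 -0.157  0.064] lo [ 0.534 -0.173  0.059] hi [ 0.553 -0.146  0.069]
release_lever 0.42 [214. 225.  10.   7.] 26 med [ 0.617 -0.217  0.064] lo [ 0.609 -0.228  0.06 ] hi [ 0.623 -0.203  0.068]
squeeze_nominal 0.7 [261. 205.  99.  48.] 2713 med [ 0.55  -0.047  0.021] lo [ 0.465 -0.193  0.004] hi [0.606 0.049 0.071]
tail_nominal 0.69 [258. 205.  97.  48.] 2733 med [ 0.548 -0.048  0.021] lo [ 0.463 -0.198  0.004] hi [0.606 0.048 0.071]
```

```bash
python3 -c "
import cv2,numpy as np
a=cv2.imread('pics/top0.png');cv2.imwrite('pics/top0b.png',cv2.resize(a,(800,600),interpolation=cv2.INTER_CUBIC))"
```

```text
(no output)
```

View pics/top0b.png

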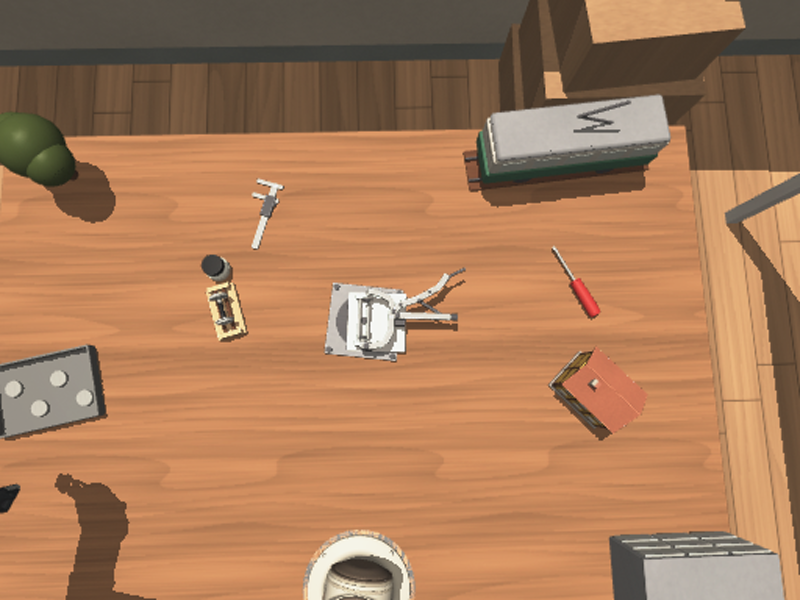

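The top view shows the press at (365,320), with its handles running right (world -y). The fixed handle is on the near side and the moving one on the far side. The stand and wheelset are at (226,310), with the jar touching close by at (215,268).

```bash
python3 - <<'E'
from h import *
def crop(n,x,y,w,h,k):
    return cv2.resize(cv2.imread(n)[y:y+h,x:x+w],(w*k,h*k),interpolation=cv2.INTER_CUBIC)
a=crop('pics/top0.png',200,165,100,75,8);cv2.imwrite('pics/c1.png',a[:600,:800])
b=crop('pics/top0.png',120,155,50,70,8);c=crop('pics/scene0.png',355,165,50,70,8);cv2.imwrite('pics/c2.png',np.hstack([b,c]))
masks=[]
for cam in["top","scene"]:
    P=np.load(cam+"0.npy");x,y,z=P[...,0],P[...,1],P[...,2]
    reg=(x>.4)&(x<.68)&(y>-.27)&(y<.1)
    b=P[reg&(z>.005)&(z<.014)&(y>-.13)]
    r=cv2.minAreaRect((b[:,:2]*1000).astype(np.float32));print(cam,"base",r,"ztable",np.median(z[reg&(z<.004)]))
    hp=P[reg&(z>.045)&(y<-.11)]
    print("high handle pts");
    o=np.argsort(hp[:,1]);print(np.round(hp[o][::2]*1000).astype(int).tolist())
    w=P[(x>.48)&(x<.63)&(y>.2)&(y<.32)&(z>.03)]
    print("wheelset",np.round(w*1000).astype(int).tolist())
    s=P[(x>.48)&(x<.63)&(y>.2)&(y<.32)&(z>.006)&(z<.03)]
    print("stand",cv2.minAreaRect((s[:,:2]*1000).astype(np.float32)),np.percentile(s[:,2],[5,50,95]))
E
```

```text
top base ((543.2444458007812, -18.075775146484375), (218.41400146484375, 266.3219909667969), 88.38162231445312) ztable -0.0006915517416190564
high handle pts
[[622, -228, 64], [617, -226, 55], [619, -222, 64], [614, -219, 59], [616, -215, 63], [611, -213, 59], [610, -209, 64], [524, -208, 65], [517, -208, 65], [607, -206, 62], [515, -205, 58], [517, -204, 66], [523, -204, 68], [609, -202, 67], [518, -201, 65], [520, -201, 70], [603, -199, 66], [524, -198, 66], [518, -198, 66], [603, -196, 67], [524, -195, 68], [607, -193, 63], [597, -192, 65], [521, -192, 67], [599, -192, 69], [610, -190, 64], [524, -189, 66], [600, -189, 66], [518, -189, 64], [603, -189, 70], [610, -186, 65], [527, -186, 67], [600, -186, 67], [524, -186, 69], [596, -186, 68], [593, -185, 71], [527, -183, 68], [585, -183, 62], [521, -183, 68], [596, -182, 70], [517, -182, 70], [527, -180, 67], [600, -180, 66], [518, -180, 66], [590, -179, 67], [584, -179, 65], [587, -179, 67], [524, -177, 66], [521, -176, 67], [597, -176, 69], [591, -176, 67], [578, -176, 65], [580, -175, 70], [528, -174, 66], [521, -173, 66], [524, 
[... 12393 characters left out ...]
5, 285, 31], [582, 253, 38], [581, 257, 37], [586, 257, 41], [582, 263, 36], [584, 264, 38], [578, 272, 31], [579, 277, 32], [579, 281, 31], [581, 258, 32], [586, 257, 37], [583, 263, 33], [582, 267, 32], [582, 276, 31], [623, 275, 57], [626, 277, 58], [625, 280, 57], [626, 283, 57], [628, 284, 59], [626, 288, 57], [628, 291, 58], [626, 295, 55], [627, 271, 56], [626, 274, 55], [625, 278, 54], [628, 279, 56], [628, 282, 55], [629, 284, 56], [627, 289, 54], [629, 294, 55], [604, 278, 31], [629, 267, 56], [629, 273, 54], [630, 279, 54], [627, 268, 31]]
stand ((560.8944702148438, 264.29095458984375), (127.55680847167969, 62.32892990112305), 17.898088455200195) [0.00851188 0.0145994  0.02783771]
```

View pics/c1.png

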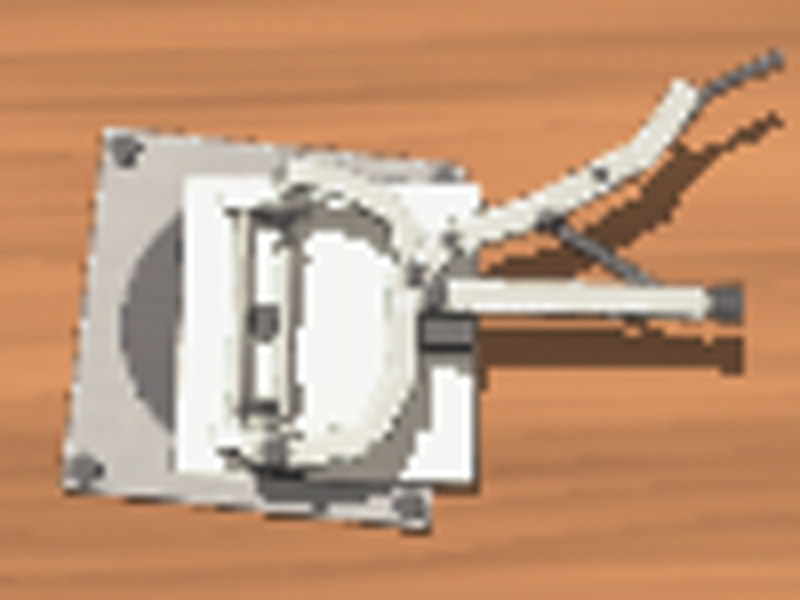

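View pics/c2.png

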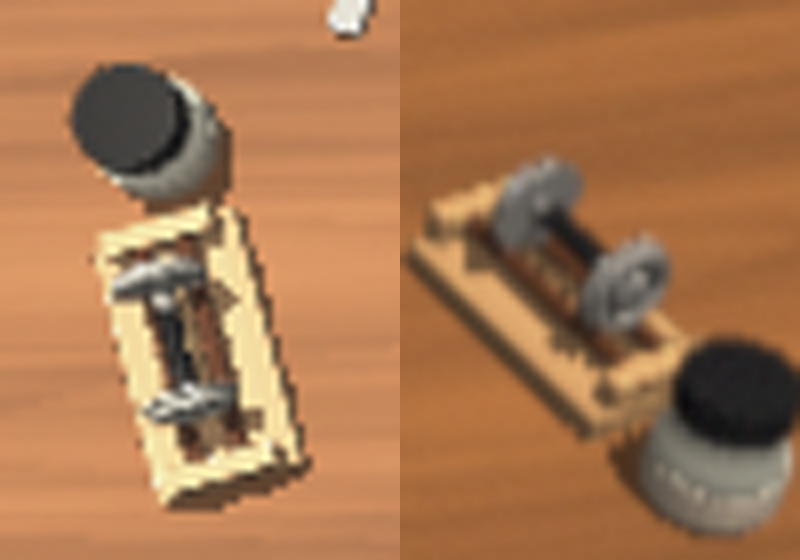

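The first crop shows the base rotated a few degrees and the head turned on it. The fixed handle runs (450,297)-(705,302), with the rods at x≈240 and 290. The second shows the loose wheel at the far end: a bright stub shows by the upper wheel.

```bash
cat >> h.py <<'E'
def plane(cam,uv,z):
    c=get_calibration(cam);K=np.array(c["camera_matrix"]);T=np.array(c["world_from_camera"])
    d=T[:3,:3]@np.linalg.solve(K,[uv[0],uv[1],1]);return T[:3,3]+d*(z-T[2,3])/d[2]
E
python3 - <<'E'
from h import *
f=lambda a,z:plane("top",[(a[0]+.0)/8+200-.44,(a[1])/8+165-.44],z)[:2]*1000
L=dict(TL=((105,130),.008),TR=((467,168),.008),BR=((430,530),.008),BL=((65,490),.008))
q={k:f(*v) for k,v in L.items()}
print({k:v.round(1) for k,v in q.items()},"centre",np.mean(list(q.values()),0).round(1))
a=lambda p,q:round(float(np.degrees(np.arctan2(*(q-p)[::-1]))),1)
print("base x dir",a(q["TR"],q["TL"]),a(q["BR"],q["BL"]),"y dir+90",a(q["TL"],q["BL"])+90,a(q["TR"],q["BR"])+90)
h1,h2=f((450,297),.068),f((705,302),.068);print("fixed handle",h1.round(1),h2.round(1),a(h2,h1))
r=[f(p,.042) for p in((240,212),(238,420),(290,212),(287,400))];print("rods",np.round(r,1).tolist(),a(r[0],r[1])+90,a(r[2],r[3])+90)
P=np.load("top0.npy");x,y,z=P[...,0],P[...,1],P[...,2]
for n in["top","scene"]:
    P=np.load(n+"0.npy");x,y,z=P[...,0],P[...,1],P[...,2]
    m=(z>.061)&(z<.08)&(x>.509)&(x<.5375)&(y<-.1)&(y>-.195);l=np.polyfit(y[m],x[m],1);print(n,"fixed handle slope deg",np.degrees(l[0]),"x at y-.15",np.polyval(l,-.15),m.sum())
    w=(z>.044)&(z<.054)&(x>.541)&(x<.568)&(y>.25)&(y<.275);l=np.polyfit(x[w],y[w],1);print("sleeve",np.degrees(np.arctan(l[0])),"y at .553",np.polyval(l,.553),w.sum())
im=cv2.imread('pics/scene0.png')[165:240,205:305];cv2.imwrite('pics/c3.png',cv2.resize(im,(800,600),interpolation=cv2.INTER_CUBIC))
s=get_state();M=R.from_quat(s["ee_rot"]).as_matrix();print(M.round(3))
E
```

```text
{'TL': array([607.7,  42.7]), 'TR': array([ 588.1, -105.4]), 'BR': array([440.6, -85.9]), 'BL': array([460.8,  60.5])} centre [524.3 -22. ]
base x dir 82.5 82.2 y dir+90 263.1 262.5
fixed handle [527.2 -95.2] [ 522.6 -194.1] 87.3
rods [[566.8, -13.4], [484.0, -11.1], [566.3, -33.3], [491.4, -30.5]] 268.4 267.9
top fixed handle slope deg 3.5625382100604543 x at y-.15 0.5254397624187516 126
sleeve 17.82436004522287 y at .553 0.26428696890617587 17
scene fixed handle slope deg 1.4053416360378208 x at y-.15 0.526918831923413 140
sleeve 11.741717799530685 y at .553 0.26159015033164357 20
[[-0.418 -0.909 -0.   ]
 [-0.909  0.418  0.   ]
 [-0.     0.    -1.   ]]
```

View pics/c3.png

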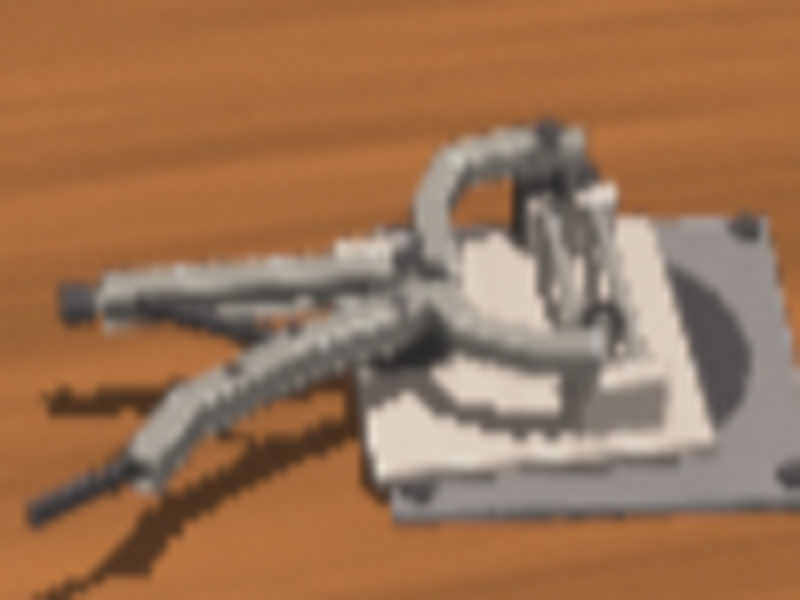

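```bash
python3 -m handwheel '[[0.153,-0.393,0.1,0,0,-0.71,0.5],[0.153,-0.393,0.1,0,0,-0.71,0.5],[0.153,-0.393,0.1,0,0,-0.71,0.5],[0.153,-0.393,0.1,0,0,-0.71,0.5],[0.153,-0.393,0.1,0,0,-0.71,0.5],[0.153,-0.393,0.1,0,0,-0.71,0.5],[0.153,-0.393,0.1,0,0,-0.71,0.5],[0.153,-0.393,0.1,0,0,-0.71,0.5],[0.153,-0.393,0.1,0,0,-0.71,0.5],[0.153,-0.393,0.1,0,0,-0.71,0.5]]'; python3 - <<'E'
from h import *
s=get_state();M=R.from_quat(s["ee_rot"]).as_matrix();print(s["ee_pos"].round(4),M[:,0].round(3),s["joint_pos"].round(2),"want tool:",totool(np.array([.5545,.264,.031])-s["ee_pos"]).round(4))
E
```

```text
time_s: 2.15
ee_pos: [0.5538, 0.2659, 0.1319]
ee_rot: [0.799, -0.601, 0.0, -0.001]
wrist_force: [-0.2, 1.1, 1.1]
width: 0.043
[0.5538 0.2659 0.1319] [ 0.277 -0.961 -0.   ] [ 0.71  0.45 -0.15 -0.   -0.97  1.14] want tool: [ 2.100e-03 -1.000e-04  1.009e-01]
```

```bash
python3 -m handwheel '[[0.002,0,0.05,0,0,0,0.5],[0.002,0,0.085,0,0,0,0.5],[0.002,0,0.1,0,0,0,0.5],[0.002,0,0.1,0,0,0,0.5],[0.002,0,0.1,0,0,0,0.0],[0.002,0,0.1,0,0,0,0.0],[0.002,0,0.1,0,0,0,0.0],[0.002,0,0.1,0,0,0,0.0]]'; python3 - <<'E'
from h import *
im,d=grab_frame("scene");cv2.imwrite("pics/p4.png",cv2.resize(im[130:250,310:470],(800,600),interpolation=cv2.INTER_CUBIC))
E
```

```text
time_s: 3.15
ee_pos: [0.5562, 0.2644, 0.0334]
ee_rot: [0.799, -0.602, 0.001, -0.003]
wrist_force: [-1.1, 2.7, 6.4]
width: 0.0225
```

View pics/p4.png

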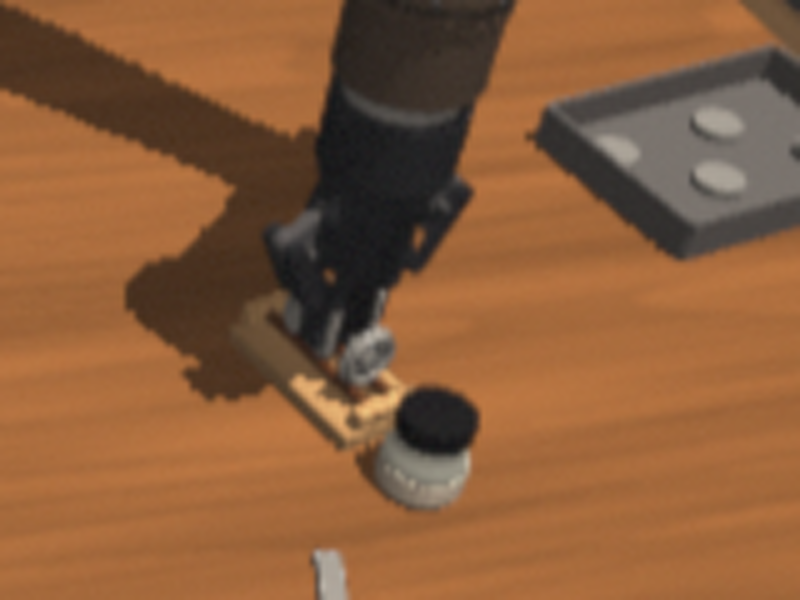

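The fingers straddle the axle between the wheels and look well placed. The width is still 22.5 mm, so I'll let them finish closing.

```bash
python3 -m handwheel '[[0,0,0,0,0,0,0],[0,0,0,0,0,0,0],[0,0,0,0,0,0,0],[0,0,0,0,0,0,0]]';python3 -m handwheel '[[0,0,0,0,0,0,0],[0,0,0,0,0,0,0]]'
```

```text
time_s: 3.7
ee_pos: [0.5562, 0.2643, 0.0334]
ee_rot: [0.799, -0.602, 0.001, -0.003]
wrist_force: [-2.2, 2.9, 6.5]
width: 0.0226
time_s: 3.95
ee_pos: [0.5562, 0.2644, 0.0334]
ee_rot: [0.799, -0.602, 0.001, -0.003]
wrist_force: [-1.7, 3.3, 6.9]
width: 0.0227
```

Closing stopped at 22.6 mm with the tool pushed upward. The tips swing about 10 mm past the TCP as they close, so they are wedging on the dowels. I'll open, go 10 mm higher and close again.

```bash
python3 -m handwheel '[[0,0,0,0,0,0,0.5],[0.001,0.0015,-0.005,0,0,0,0.5],[0.001,0.0015,-0.011,0,0,0,0.5],[0.001,0.0015,-0.011,0,0,0,0.2],[0.001,0.0015,-0.011,0,0,0,0],[0.001,0.0015,-0.011,0,0,0,0],[0.001,0.0015,-0.011,0,0,0,0],[0.001,0.0015,-0.011,0,0,0,0]]'
```

```text
time_s: 4.95
ee_pos: [0.5602, 0.2663, 0.0502]
ee_rot: [0.8, -0.6, 0.004, -0.009]
wrist_force: [-0.4, 2.9, 24.1]
width: 0.0001
```

```bash
python3 -m handwheel '[[0,0,-0.05,0,0,0,0],[0,0,-0.1,0,0,0,0],[0,0,-0.11,0,0,0,0.3]]'; python3 - <<'E'
from h import *
im,d=grab_frame("scene");t,dt=grab_frame("top")
a=cv2.resize(im[150:240,340:410],(400,514),interpolation=cv2.INTER_CUBIC)
b=cv2.resize(t[150:240,110:180],(400,514),interpolation=cv2.INTER_CUBIC)
cv2.imwrite("pics/p5.png",np.hstack([a,b]))
for cam,D in(("scene",d),("top",dt)):
    P=cloud(cam,D);np.save(cam+"1.npy",P)
    for m in masks_of(cam,"wheelset")[:2]:
        k=m["pixels"]&(D>0);q=P[k];q=q[q[:,2]>.03];print(cam,m["p"],m["box"],len(q),np.median(q,0).round(3))
s=get_state();print(s["ee_pos"],s["wrist_force"])
E
```

```text
time_s: 5.32
ee_pos: [0.555, 0.2623, 0.1564]
ee_rot: [0.799, -0.602, 0.001, -0.003]
wrist_force: [-0.4, -0.4, -0.7]
width: 0.0173
scene 0.71 [379.1, 195.8, 21.1, 17.9] 146 [0.55  0.261 0.047]
scene 0.41 [258.4, 204.8, 105.7, 46.8] 1233 [ 0.541 -0.099  0.065]
top 0.44 [144.8, 199.0, 12.0, 21.0] 70 [0.538 0.261 0.046]
[0.55254958 0.26076833 0.15074413] [-0.23715302 -0.3766199  -0.4489128 ]
```

View pics/p5.png

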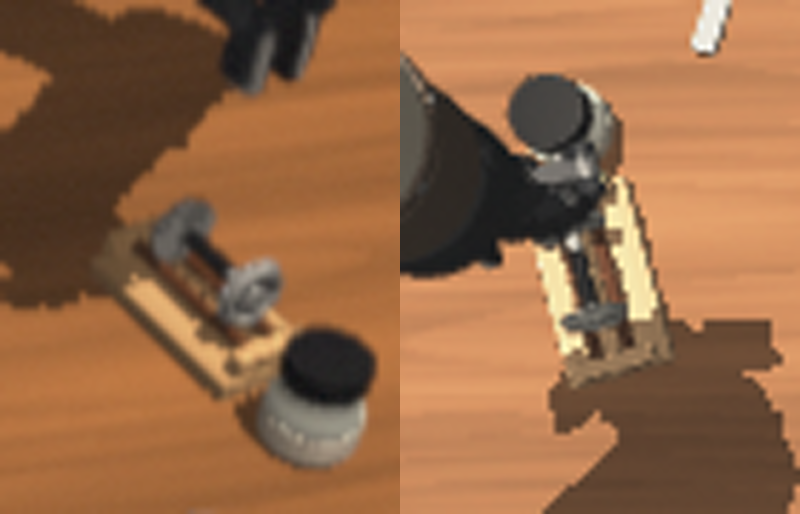

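```bash
python3 - <<'E'
from h import *
for n in["scene1","top1"]:
    P=np.load(n+".npy");x,y,z=P[...,0],P[...,1],P[...,2]
    m=(x>.50)&(x<.61)&(y>.21)&(y<.32)&(z>.085)&(z<.25);q=P[m];o=np.argsort(q[:,2])[:12];print(n,(q[o]*1000).round().astype(int).tolist())
    w=(z>.043)&(z<.052)&(x>.536)&(x<.570)&(y>.25)&(y<.28);q=P[w];print((q*1000).round().astype(int).tolist())
    w=(z>.054)&(z<.07)&(x>.51)&(x<.6)&(y>.23)&(y<.29);q=P[w];o=np.argsort(q[:,0]);print("wheels",(q[o]*1000).round().astype(int).tolist())
E
```

```text
scene1 [[556, 246, 158], [557, 272, 159], [552, 245, 159], [548, 270, 159], [563, 249, 159], [559, 280, 159], [559, 274, 160], [554, 270, 160], [555, 273, 161], [569, 249, 161], [567, 253, 162], [558, 274, 163]]
[[540, 259, 51], [540, 257, 47], [544, 257, 51], [543, 262, 49], [542, 257, 45], [546, 257, 48], [545, 261, 47], [547, 263, 49], [545, 259, 44], [550, 259, 48], [550, 262, 47], [552, 264, 48], [553, 261, 46], [554, 264, 46], [555, 266, 47], [555, 261, 44], [559, 261, 48], [559, 264, 47], [558, 268, 45], [560, 270, 47], [559, 262, 44], [560, 264, 44], [562, 266, 45], [567, 266, 50], [567, 270, 49], [564, 263, 44], [566, 264, 46], [566, 268, 45], [569, 269, 47], [569, 264, 44], [569, 267, 43]]
wheels [[521, 263, 57], [526, 251, 59], [527, 267, 58], [527, 257, 59], [528, 253, 61], [528, 247, 58], [528, 263, 55], [528, 267, 55], [528, 263, 59], [528, 269, 58], [528, 248, 54], [529, 250, 59], [530, 259, 57], [530, 244, 56], [530, 253, 58], [531, 260, 54], [531, 256, 55], [532, 249, 57], [532, 257, 63], [532, 243, 54], [533, 254, 61], [535, 251, 59], [535, 245, 56], [536, 247, 57],
[... 543 characters left out ...]
 [557, 236, 167], [540, 272, 167], [540, 275, 168]]
[[568, 272, 44], [567, 265, 45], [564, 271, 47], [561, 268, 45], [560, 264, 49], [561, 262, 45], [558, 268, 47], [557, 264, 47], [555, 268, 46], [555, 265, 44], [552, 268, 44], [551, 264, 49], [551, 261, 49], [551, 259, 45], [548, 265, 46], [548, 262, 44], [548, 259, 44], [545, 265, 43], [545, 262, 44], [545, 258, 46], [542, 264, 46], [541, 261, 49], [542, 259, 44], [538, 261, 47], [538, 258, 47]]
wheels [[522, 268, 54], [524, 261, 59], [525, 259, 54], [527, 257, 59], [527, 260, 59], [527, 255, 57], [528, 249, 55], [528, 264, 56], [528, 268, 54], [530, 260, 60], [531, 255, 58], [531, 258, 59], [531, 252, 56], [533, 251, 61], [534, 250, 54]]
```

Wheelset and jar both look undisturbed: wheelset at left-panel (215,260), jar at (315,390). I'll settle above it, then retry at an in-between height and watch the width.

```bash
python3 -m handwheel '[[0,0,0,0,0,0,0.35],[0,0,0,0,0,0,0.35]]'; python3 - <<'E'
from h import *
print(totool(np.array([.5545,.2635,.037])-get_state()["ee_pos"]).round(4))
E
```

```text
time_s: 5.78
ee_pos: [0.5531, 0.2611, 0.1509]
ee_rot: [0.799, -0.602, -0.0, 0.001]
wrist_force: [0.2, 0.3, 0.4]
width: 0.0299
[-0.0021 -0.0023  0.1139]
```

```bash
python3 -m handwheel '[[-0.002,-0.002,0.06,0,0,0,0.35],[-0.002,-0.002,0.1,0,0,0,0.35],[-0.002,-0.002,0.113,0,0,0,0.35],[-0.002,-0.002,0.113,0,0,0,0.35]]'; python3 -m handwheel '[[0,0,0,0,0,0,0.2],[0,0,0,0,0,0,0.2],[0,0,0,0,0,0,0.2]]';python3 -m handwheel '[[0,0,0,0,0,0,0],[0,0,0,0,0,0,0],[0,0,0,0,0,0,0]]'
```

```text
time_s: 6.28
ee_pos: [0.5548, 0.2637, 0.0389]
ee_rot: [0.799, -0.602, -0.0, 0.001]
wrist_force: [0.7, -0.3, 0.2]
width: 0.0298
time_s: 6.65
ee_pos: [0.5557, 0.2647, 0.0409]
ee_rot: [0.799, -0.602, 0.0, -0.002]
wrist_force: [-0.5, 1.0, 2.5]
width: 0.0178
time_s: 7.02
ee_pos: [0.5562, 0.2648, 0.0418]
ee_rot: [0.799, -0.602, 0.001, -0.002]
wrist_force: [-1.0, 2.3, 9.1]
width: 0.0107
```

```bash
python3 -m handwheel '[[0,0,0,0,0,0,0],[0,0,-0.01,0,0,0,0],[0,0,-0.03,0,0,0,0],[0,0,-0.07,0,0,0,0],[0,0,-0.11,0,0,0,0],[0,0,-0.11,0,0,0,0]]'; python3 - <<'E'
from h import *
im,d=grab_frame("scene");t,dt=grab_frame("top")
print(pix("scene",[.555,.264,.14]),pix("top",[.555,.264,.14]))
cv2.imwrite("pics/p6.png",np.hstack([cv2.resize(im[110:230,335:415],(400,600),interpolation=cv2.INTER_CUBIC),cv2.resize(t[130:250,90:170],(400,600),interpolation=cv2.INTER_CUBIC)]))
P=cloud("scene",d);np.save("scene2.npy",P);print(get_state()["ee_pos"])
E
```

```text
time_s: 7.78
ee_pos: [0.5564, 0.2647, 0.1532]
ee_rot: [0.799, -0.602, 0.001, -0.003]
wrist_force: [-0.5, -0.6, -1.6]
width: 0.0101
[384.36987776 168.38293637] [132.02026153 192.22560481]
[0.55414036 0.26335654 0.14896344]
```

View pics/p6.png

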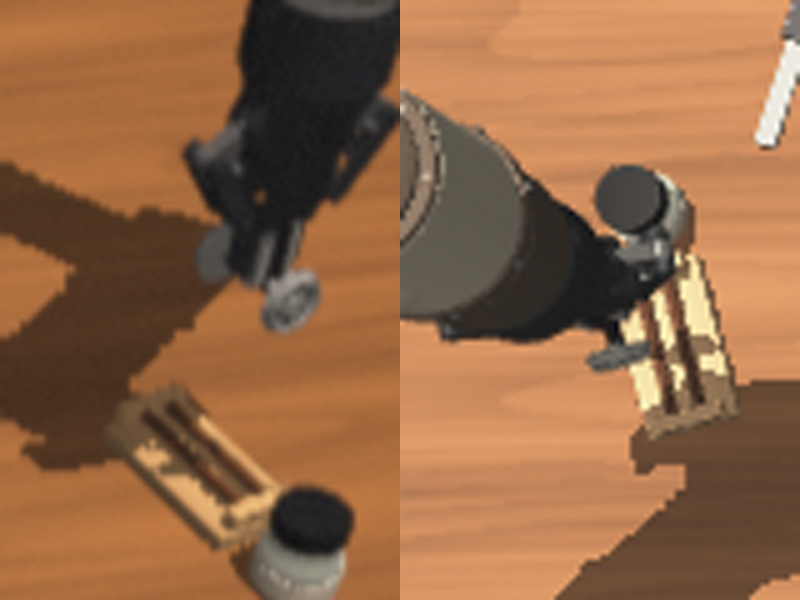

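The wheelset is held level: far wheel at left-panel (290,298), near wheel at (217,253), stand empty. Next I'll measure how it sits against the TCP.

```bash
python3 -m handwheel '[[0,0,0,0,0,0,0],[0,0,0,0,0,0,0],[0,0,0,0,0,0,0]]'; python3 - <<'E'
from h import *
from scipy.optimize import least_squares
im,d=grab_frame("scene");t,dt=grab_frame("top")
s=get_state();print(s["ee_pos"].round(4),s["wrist_force"].round(1));e=s["ee_pos"]
M=R.from_quat(s["ee_rot"]).as_matrix()
for cam,D in(("scene",d),("top",dt)):
    P=cloud(cam,D);q=(P[D>0]-e)@np.c_[-M[:,1],M[:,0],-M[:,2]]  # a along axle(-tool y), b along jaws, c up
    for nm,sg in(("far",1),("near",-1)):
        a=q[:,0]*sg;k=(a>.017)&(a<.040)&(abs(q[:,1])<.024)&(q[:,2]>-.03)&(q[:,2]<.035)
        w=q[k]*1000;print(cam,nm,k.sum(),"a pct",np.percentile(w[:,0],[3,25,50,75,97]).round(1),"b",np.percentile(w[:,1],[3,97]).round(1),"c",np.percentile(w[:,2],[3,50,97]).round(1))
print(-M[:,1])
E
```

```text
time_s: 8.25
ee_pos: [0.5547, 0.2637, 0.1485]
ee_rot: [0.799, -0.602, -0.0, 0.001]
wrist_force: [-0.6, 0.1, -1.1]
width: 0.0102
[0.5548 0.2639 0.1489] [ 0.3 -0.6 -2.3]
scene far 106 a pct [24.2 27.5 28.9 30.1 32.6] b [-14.2  17. ] c [-13.8   4.3  18.5]
scene near 66 a pct [-32.9 -27.6 -26.  -24.9 -22.8] b [-2.1 17.7] c [-16.6   2.8  16. ]Traceback (most recent call last):
  File "<stdin>", line 10, in <module>
    return _quantile_unchecked(
        a, q, axis, out, overwrite_input, method, keepdims, weights)
    return _ureduce(a,
                    func=_quantile_ureduce_func,
    ...<5 lines>...
                    overwrite_input=overwrite_input,
                    method=method)
    r = func(a, **kwargs)
    result = _quantile(arr,
                       quantiles=q,
    ...<2 lines>...
                       out=out,
                       weights=wgt)
    slices_having_nans = np.isnan(arr[-1, ...])
                                  ~~~^^^^^^^^^
IndexError: index -1 is out of bounds for axis 0 with size 0
```

The axle sits at about TCP height (0 to 2 mm above), with the wheel midpoint roughly at the TCP. Now over the press, turned to the head's direction.

```bash
python3 -m handwheel '[[0.04,0.0165,0,0,0,0.05,0],[0.08,0.033,0,0,0,0.1,0],[0.12,0.05,0,0,0,0.15,0],[0.16,0.066,0,0,0,0.2,0],[0.2,0.082,0,0,0,0.25,0],[0.24,0.098,0,0,0,0.3,0],[0.26,0.106,0,0,0,0.321,0],[0.266,0.1085,0,0,0,0.321,0],[0.266,0.1085,0,0,0,0.321,0],[0.266,0.1085,0,0,0,0.321,0],[0.266,0.1085,0,0,0,0.321,0]]'; python3 - <<'E'
from h import *
im,d=grab_frame("scene");t,dt=grab_frame("top")
s=get_state();M=R.from_quat(s["ee_rot"]).as_matrix();print(s["ee_pos"].round(4),M[:,0].round(3),M[:,1].round(3))
print("tool",totool(np.array([.5243,-.022,.061])-s["ee_pos"]).round(4))
cv2.imwrite("pics/p7.png",np.hstack([cv2.resize(im[110:230,205:305],(500,600),interpolation=cv2.INTER_CUBIC),cv2.resize(t[150:250,200:250],(300,600),interpolation=cv2.INTER_CUBIC)]))
P=cloud("scene",d);e=s["ee_pos"];q=(P[d>0]-e)*1000
for lo,hi in((20,40),(-40,-20)):
    k=(q[:,0]>lo)&(q[:,0]<hi)&(abs(q[:,1])<22)&(q[:,2]>-24)&(q[:,2]<30);w=q[k];print(k.sum(),np.percentile(w,[3,25,50,75,97],axis=0).round(1).tolist())
E
```

```text
time_s: 9.72
ee_pos: [0.5241, -0.0209, 0.1493]
ee_rot: [-0.693, 0.721, 0.0, 0.0]
wrist_force: [0.4, -0.5, -1.7]
width: 0.0097
[ 0.5241 -0.0211  0.1493] [-0.041 -0.999 -0.   ] [-0.999  0.041 -0.   ]
tool [ 0.0009 -0.0003  0.0883]
138 [[24.7, -18.0, -12.2], [26.9, -8.6, -2.9], [29.4, -1.7, 5.2], [30.7, 6.1, 12.0], [33.0, 14.7, 20.0]]
23 [[-32.6, -17.2, -8.9], [-27.3, -14.6, 0.8], [-26.3, 5.5, 9.1], [-25.6, 7.5, 13.4], [-23.7, 9.6, 17.6]]
```

View pics/p7.png

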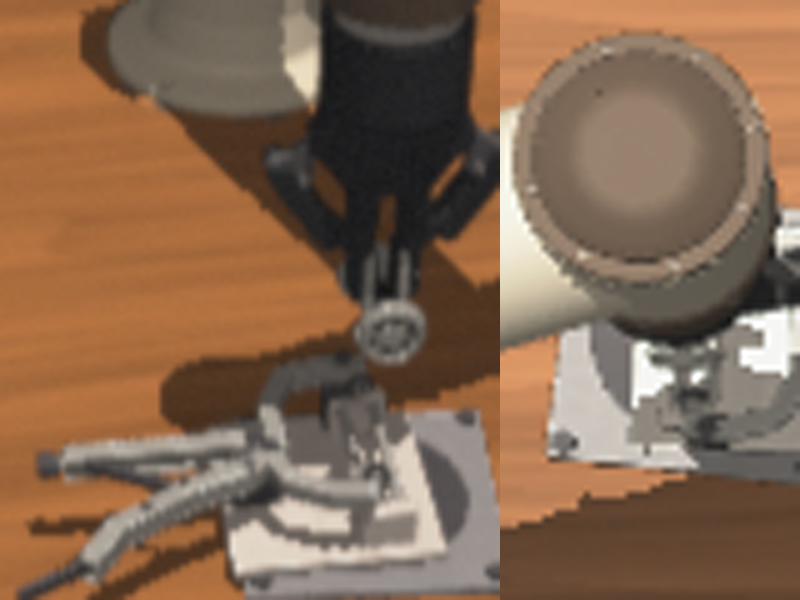

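The wheel hangs directly above the rods (left panel: wheel at (390,330), rods near (365,440)). I'll lower in steps, feeling for contact.

```bash
python3 -m handwheel '[[0.001,-0.0006,0.03,0,0,0,0],[0.001,-0.0006,0.06,0,0,0,0],[0.001,-0.0006,0.066,0,0,0,0],[0.001,-0.0006,0.07,0,0,0,0],[0.001,-0.0006,0.074,0,0,0,0],[0.001,-0.0006,0.074,0,0,0,0]]'
```

```text
time_s: 10.58
ee_pos: [0.5248, -0.0226, 0.0758]
ee_rot: [-0.692, 0.722, -0.0, 0.0]
wrist_force: [0.1, -0.1, -1.7]
width: 0.0105
```

```bash
python3 -m handwheel '[[0,0,0.003,0,0,0,0],[0,0,0.006,0,0,0,0],[0,0,0.009,0,0,0,0],[0,0,0.009,0,0,0,0]]'
```

```text
time_s: 11.08
ee_pos: [0.5243, -0.0228, 0.066]
ee_rot: [-0.692, 0.722, 0.0, -0.0]
wrist_force: [-0.3, 0.6, -1.6]
width: 0.0101
```

```bash
python3 -m handwheel '[[0,0,0.002,0,0,0,0],[0,0,0.004,0,0,0,0],[0,0,0.004,0,0,0,0]]'; python3 -m handwheel '[[0,0,0.001,0,0,0,0],[0,0,0.002,0,0,0,0],[0,0,0.002,0,0,0,0]]'
```

```text
time_s: 11.45
ee_pos: [0.5243, -0.0227, 0.0621]
ee_rot: [-0.692, 0.722, 0.0, -0.0]
wrist_force: [-0.6, 0.2, -1.2]
width: 0.0104
time_s: 11.82
ee_pos: [0.5247, -0.0227, 0.0608]
ee_rot: [-0.692, 0.722, -0.0, 0.0]
wrist_force: [-0.3, -0.1, 1.8]
width: 0.0101
```

```bash
python3 -m handwheel '[[0,0,0.0005,0,0,0,0],[0,0,0.0005,0,0,0,0.3],[0,0,0.0005,0,0,0,0.3],[0,0,0.0005,0,0,0,0.3],[0,0,-0.01,0,0,0,0.3],[0,0,-0.03,0,0,0,0.3],[0,0,-0.08,0,0,0,0.3],[0,0,-0.13,0,0,0,0.4],[0,0,-0.13,0,0,0,0.5]]'; python3 -m handwheel '[[0.14,-0.04,0,0,0,0,0.9],[0.14,-0.04,0,0,0,0.18,0.9],[0.14,-0.04,0,0,0,0.36,0.9],[0.14,-0.04,0,0,0,0.54,0.9],[0.14,-0.04,0,0,0,0.72,0.9],[0.14,-0.04,0,0,0,0.9,0.9],[0.14,-0.04,0,0,0,1.08,0.9],[0.14,-0.04,0,0,0,1.26,0.9],[0.14,-0.04,0,0,0,1.44,0.9],[0.14,-0.04,0,0,0,1.571,0.9],[0.14,-0.04,0,0,0,1.571,0.9]]'; python3 - <<'E'
from h import *
im,d=grab_frame("scene");t,dt=grab_frame("top")
s=get_state();M=R.from_quat(s["ee_rot"]).as_matrix();print(s["ee_pos"].round(4),M[:,0].round(3),s["joint_pos"].round(2))
cv2.imwrite("pics/p8.png",np.hstack([cv2.resize(im[150:250,205:305],(500,500),interpolation=cv2.INTER_CUBIC),cv2.resize(t[170:240,205:255],(300,420),interpolation=cv2.INTER_CUBIC,).__class__(0) if 0 else cv2.resize(t[165:245,205:253],(300,500),interpolation=cv2.INTER_CUBIC)]))
P=cloud("scene",d);q=P[d>0]*1000
k=(q[:,0]>480)&(q[:,0]<570)&(abs(q[:,1]+22)<12)&(q[:,2]>60)&(q[:,2]<85);print((q[k]).round().astype(int).tolist())
E
```

```text
time_s: 12.95
ee_pos: [0.5264, -0.0222, 0.1947]
ee_rot: [-0.692, 0.722, -0.002, 0.004]
wrist_force: [-0.6, 0.3, -2.3]
width: 0.0426
time_s: 14.32
ee_pos: [0.5577, -0.164, 0.1894]
ee_rot: [0.02, 1.0, 0.0, -0.001]
wrist_force: [0.1, 0.6, 0.2]
width: 0.0768
[ 0.5581 -0.1641  0.1897] [-0.999  0.04   0.001] [-0.01  0.35 -0.16 -0.   -1.07 -0.03]
[[480, -23, 66], [481, -20, 66], [484, -18, 69], [485, -24, 66], [487, -22, 68], [489, -19, 69], [488, -16, 68], [486, -12, 66], [487, -27, 65], [490, -25, 67], [489, -22, 65], [496, -21, 71], [490, -16, 66], [486, -12, 62], [491, -22, 63], [491, -19, 63], [490, -16, 62], [493, -25, 62], [561, -30, 69], [564, -28, 72], [562, -25, 69], [562, -30, 66], [563, -28, 67], [568, -27, 71], [564, -23, 67], [561, -33, 62], [563, -31, 64], [563, -28, 63], [564, -25, 64], [566, -23, 65], [564, -33, 61], [566, -28, 62], [566, -26, 62], [567, -23, 62]]
```

View pics/p8.png

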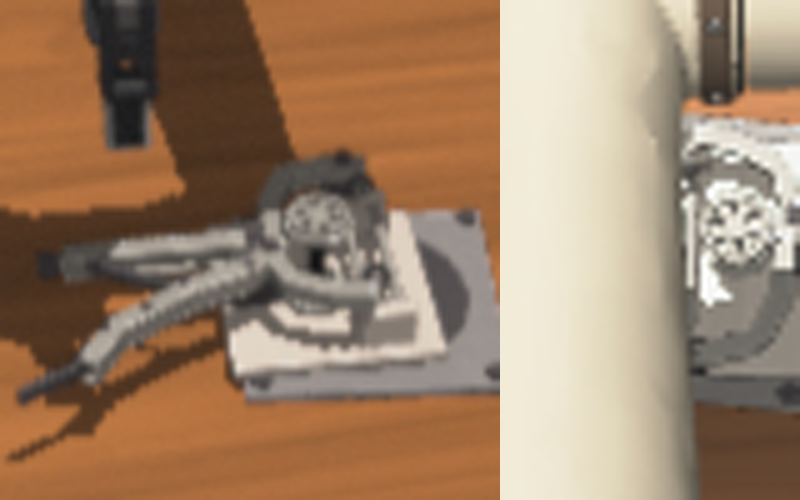

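That went wrong: the wheelset has come off the rods. It seems to stand on end inside the arch, with a wheel face looking up at left-panel (318,220) and right-panel (740,225). I'll measure its pose before recovering.

```bash
python3 - <<'E'
from h import *
im,d=grab_frame("scene");t,dt=grab_frame("top")
for cam,D in(("scene",d),("top",dt)):
    P=cloud(cam,D);np.save(cam+"3.npy",P);P0=np.load(cam+"0.npy")
    ch=(D>0)&(np.linalg.norm(P-P0,axis=2)>.012)&(P[...,0]>.48)&(P[...,0]<.57)&(P[...,1]>-.095)&(P[...,1]<.01)&(P[...,2]>.01)&(P[...,2]<.13)
    v,u=np.where(ch);q=(P[ch]*1000).round().astype(int)
    print(cam,ch.sum());print([(int(a),int(b),*map(int,c)) for a,b,c in zip(u,v,q)])
    for m in masks_of(cam,"wheelset")[:2]:
        k=m["pixels"]&(D>0);print(m["p"],m["box"],np.median(P[k],0).round(3))
w=P[(P[...,2]>.08)&(P[...,2]<.12)&(P[...,0]>.49)&(P[...,0]<.56)&(P[...,1]>-.08)&(P[...,1]<-.01)]
for n in("scene3","top3"):
    P=np.load(n+".npy");w=P[(P[...,2]>.074)&(P[...,2]<.13)&(P[...,0]>.48)&(P[...,0]<.57)&(P[...,1]>-.09)&(P[...,1]<0)]
    if len(w)>6:
        c=w.mean(0);U,S,V=np.linalg.svd(w-c);print(n,len(w),"mean",c.round(4),"normal",V[2].round(3),S.round(3),"lo",np.percentile(w,3,0).round(3),"hi",np.percentile(w,97,0).round(3))
# tool camera panel
cv2.imwrite("pics/p9.png",np.hstack([cv2.resize(im[170:225,235:290],(400,400),interpolation=cv2.INTER_CUBIC),cv2.resize(t[175:230,228:283],(400,400),interpolation=cv2.INTER_CUBIC)]))
E
```

```text
scene 135
[(268, 188, 513, -51, 82), (264, 189, 517, -63, 84), (265, 189, 513, -59, 80), (266, 189, 513, -57, 80), (267, 189, 514, -54, 80), (268, 189, 513, -51, 79), (269, 189, 514, -48, 79), (270, 189, 518, -46, 82), (271, 189, 518, -44, 82), (272, 189, 520, -41, 83), (263, 190, 518, -66, 82), (264, 190, 518, -63, 81), (265, 190, 516, -60, 79), (266, 190, 516, -57, 79), (267, 190, 518, -55, 80), (268, 190, 516, -51, 77), (269, 190, 519, -49, 80), (270, 190, 519, -46, 79), (271, 190, 518, -43, 78), (272, 190, 523, -42, 82), (273, 190, 525, -39, 83), (263, 191, 520, -67, 80), (264, 191, 517, -63, 76), (265, 191, 519, -61, 78), (266, 191, 521, -58, 79), (267, 191, 523, -56, 81), (268, 191, 525, -54, 82), (269, 191, 525, -51, 81), (270, 191, 527, -48, 83), (271, 191, 524, -45, 79), (272, 191, 525, -42, 80), (273, 191, 525, -39, 80), (274, 191, 526, -37, 80), (262, 192, 522, -70, 78), (263, 192, 528, -68, 83), (264, 192, 526, -65, 81), (265, 192, 525, -62, 79), (266, 192, 530, -60, 83), (267, 192, 528, -57, 81), (268, 192, 530, -55, 82), (269, 192, 528, -51, 80), (270, 192, 529, -49, 80
[... 5320 characters left out ...]
247, 205, 516, -68, 78), (239, 206, 515, -43, 72), (240, 206, 514, -46, 73), (241, 206, 514, -49, 78), (242, 206, 514, -52, 77), (243, 206, 513, -55, 82), (244, 206, 514, -58, 78), (245, 206, 513, -61, 78), (246, 206, 513, -64, 79), (241, 207, 511, -49, 77), (242, 207, 510, -52, 80), (243, 207, 511, -55, 78), (244, 207, 511, -58, 76), (242, 211, 504, -51, 23)]
0.43 [244.9, 201.6, 11.5, 13.1] [ 0.526 -0.053  0.078]
scene3 112 mean [ 0.5317 -0.0543  0.0795] normal [0.057 0.002 0.998] [0.107 0.101 0.022] lo [ 0.514 -0.07   0.075] hi [ 0.546 -0.039  0.083]
top3 106 mean [ 0.5282 -0.0543  0.0784] normal [-0.015 -0.005  1.   ] [0.099 0.09  0.02 ] lo [ 0.511 -0.068  0.075] hi [ 0.544 -0.04   0.082]
```

View pics/p9.png

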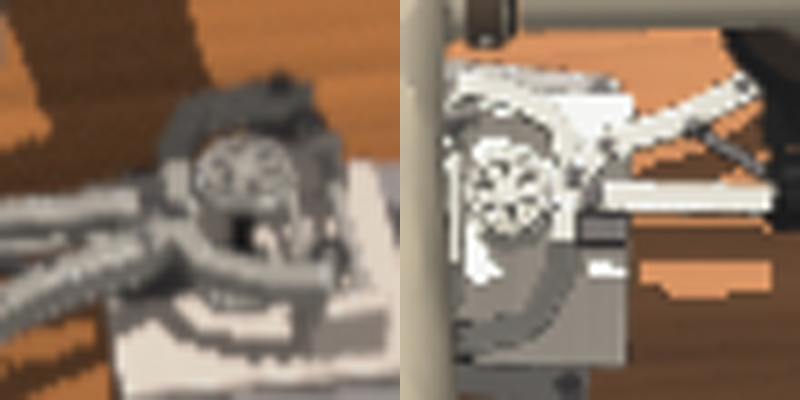

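The wheelset is standing upright on the press plate: axle vertical at (0.530,-0.054), top face at z≈0.079. I don't know yet how it got there. The plan is to lift it out by its upper wheel, which sits just above the arch, and tilt it back onto the stand. Then I'll regrip and place it again more carefully.

```bash
python3 -m handwheel '[[0.0325,0.1086,0,0,0,0,0.52],[0.0325,0.1086,0,0,0,0,0.52],[0.0325,0.1086,0.05,0,0,0,0.52],[0.0325,0.1086,0.09,0,0,0,0.52],[0.0325,0.1086,0.1,0,0,0,0.52],[0.0325,0.1086,0.1,0,0,0,0.52],[0.0325,0.1086,0.1,0,0,0,0.52]]'; python3 - <<'E'
from h import *
im,d=grab_frame("scene");s=get_state();e=s["ee_pos"];print(e.round(4),s["width"],s["wrist_force"])
P=cloud("scene",d);q=(P[d>0]-e)*1000
k=(abs(q[:,0])<45)&(abs(q[:,1])<14)&(q[:,2]>-5)&(q[:,2]<40);w=q[k]
for lo,hi in((-45,-15),(15,45),(-15,15)):
    u=w[(w[:,0]>lo)&(w[:,0]<hi)];u=u[np.argsort(u[:,2])];print(u[:14].round().astype(int).tolist())
cv2.imwrite("pics/p10.png",cv2.resize(im[140:240,205:305],(600,600),interpolation=cv2.INTER_CUBIC))
E
```

```text
time_s: 15.5
ee_pos: [0.5321, -0.0544, 0.092]
ee_rot: [0.021, 1.0, 0.0, 0.002]
wrist_force: [-0.2, -0.3, -0.2]
width: 0.0444
[ 0.532  -0.0544  0.092 ] 0.044231690462111214 [ 0.02056253 -0.48938299  0.13364813]
[[-25, -4, 5], [-24, -7, 6], [-25, -10, 9], [-23, -5, 10], [-24, -7, 10], [-25, -4, 12], [-26, -10, 12], [-23, -8, 14], [-24, -10, 17], [-22, -5, 17], [-25, -7, 19], [-19, -9, 21], [-23, -11, 21], [-22, -5, 21]]
[[27, 4, 4], [29, 6, 5], [29, -10, 8], [31, 0, 8], [30, 9, 9], [26, -10, 9], [34, -6, 11], [30, -8, 12], [25, -12, 12], [34, -9, 12], [35, -4, 12], [27, -10, 13], [31, 8, 13], [27, 9, 14]]
[]
```

```bash
python3 -m handwheel '[[0.001,0,0.01,0,0,0,0.52],[0.001,0,0.016,0,0,0,0.52],[0.001,0,0.02,0,0,0,0.52],[0.001,0,0.02,0,0,0,0.52]]'; python3 -m handwheel '[[0,0,0,0,0,0,0.35],[0,0,0,0,0,0,0.3],[0,0,0,0,0,0,0.2],[0,0,0,0,0,0,0.2]]'
```

```text
time_s: 16.05
ee_pos: [0.5295, -0.0544, 0.0698]
ee_rot: [0.021, 1.0, -0.0, -0.001]
wrist_force: [0.3, -0.3, 0.5]
width: 0.0445
time_s: 16.55
ee_pos: [0.5299, -0.0543, 0.0705]
ee_rot: [0.021, 1.0, 0.0, 0.0]
wrist_force: [-0.3, -0.3, 2.5]
width: 0.0357
```

```bash
python3 -m handwheel '[[0,0,0,0,0,0,0],[0,0,0,0,0,0,0],[0,-0.001,-0.005,0,0,0,0],[0,-0.0015,-0.01,0,0,0,0],[0,-0.0015,-0.015,0,0,0,0],[0,-0.0015,-0.02,0,0,0,0],[0,-0.0015,-0.024,0,0,0,0],[0,-0.0015,-0.026,0,0,0,0]]'; python3 -m handwheel '[[0,0.002,0,0,0,0,0],[0,0.004,0,0,0,0,0],[0,0.005,0,0,0,0,0]]'
```

```text
time_s: 17.55
ee_pos: [0.5297, -0.0558, 0.0967]
ee_rot: [0.021, 1.0, 0.0, 0.0]
wrist_force: [-0.4, 0.4, -2.0]
width: 0.0361
time_s: 17.92
ee_pos: [0.5298, -0.0507, 0.0962]
ee_rot: [0.021, 1.0, -0.0, -0.0]
wrist_force: [-0.6, 0.1, -0.8]
width: 0.0359
```

```bash
python3 -m handwheel '[[0,0,-0.005,0,0,0,0],[0,0.001,-0.01,0,0,0,0],[0,0.001,-0.016,0,0,0,0],[0,0.001,-0.022,0,0,0,0]]'; python3 -m handwheel '[[0,0,-0.02,0,0,0,0],[0,0,-0.06,0,0,0,0],[0,0,-0.1,0,0,0,0],[0,0,-0.1,0,0,0,0],[0,0,-0.1,0,0,0,0]]';python3 - <<'E'
from h import *
im,d=grab_frame("scene");s=get_state();e=s["ee_pos"];print(e.round(4),s["width"],s["wrist_force"])
P=cloud("scene",d);q=(P[d>0]-e)*1000
k=(abs(q[:,0])<45)&(abs(q[:,1])<35)&(q[:,2]>-80)&(q[:,2]<25);w=q[k]
for z in range(-75,25,6):
    u=w[(w[:,2]>=z)&(w[:,2]<z+6)]
    if len(u):print(z,len(u),np.percentile(u[:,0],[5,95]).round(),np.percentile(u[:,1],[5,50,95]).round())
cv2.imwrite("pics/p11.png",cv2.resize(im[70:230,205:305],(375,600),interpolation=cv2.INTER_CUBIC))
E
```

```text
time_s: 18.42
ee_pos: [0.53, -0.0498, 0.1189]
ee_rot: [0.021, 1.0, 0.0, 0.0]
wrist_force: [0.3, -0.8, -1.3]
width: 0.0356
time_s: 19.05
ee_pos: [0.5292, -0.0498, 0.2179]
ee_rot: [0.021, 1.0, 0.0, -0.001]
wrist_force: [-0.2, -0.2, -1.7]
width: 0.0359
[ 0.5289 -0.0499  0.2172] 0.03541658306981725 [ 0.11721602 -0.78391373 -2.5419099 ]
-57 1 [9. 9.] [-9. -9. -9.]
-51 23 [-16.  16.] [-14.   0.  15.]
-45 84 [-14.  17.] [-16.  -2.  16.]
-39 6 [1. 6.] [-2.  1.  5.]
-33 8 [0. 5.] [-3.  1.  5.]
-27 6 [2. 7.] [-3. -1.  4.]
-21 8 [2. 6.] [-3.  2.  4.]
-15 5 [3. 5.] [-4. -1.  3.]
3 31 [-15.  25.] [-17.  -9.  18.]
9 37 [-18.  32.] [-15.  -8.  15.]
15 24 [-20.  32.] [-11.  -6.   7.]
21 18 [-21.  33.] [-12.  -6.   4.]
```

View pics/p11.png

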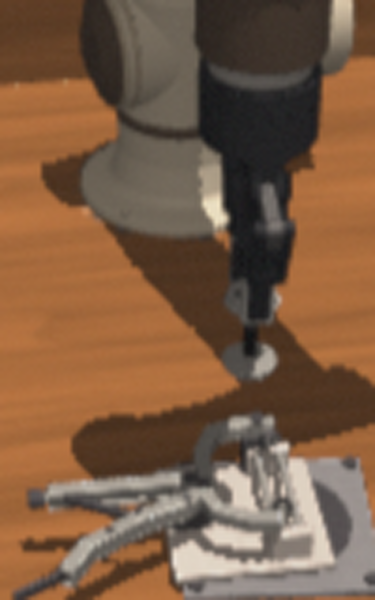

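It came out cleanly, held by the upper wheel and hanging vertically (wheel at (250,360), press below unharmed). I've used 11 views, so checks are numeric from here. Next I take it above the stand.

```bash
python3 -m handwheel '[[-0.006,0.045,0,0,0,0.17,0],[-0.012,0.09,0,0,0,0.34,0],[-0.018,0.135,0,0,0,0.51,0],[-0.025,0.18,0,0,0,0.68,0],[-0.031,0.225,0,0,0,0.85,0],[-0.037,0.27,0,0,0,1.02,0],[-0.042,0.31,0,0,0,1.19,0],[-0.0442,0.3234,0,0,0,1.25,0],[-0.0442,0.3234,0,0,0,1.25,0],[-0.0442,0.3234,0,0,0,1.25,0]]'; python3 - <<'E'
from h import *
s=get_state();M=R.from_quat(s["ee_rot"]).as_matrix();print(s["ee_pos"].round(4),M[:,0].round(3),M[:,1].round(3),s["joint_pos"].round(2),s["wrist_force"].round(1))
print(totool(np.array([.586,.2715,.08])-s["ee_pos"]).round(4))
E
```

```text
time_s: 20.35
ee_pos: [0.5871, 0.2705, 0.2172]
ee_rot: [0.602, 0.799, -0.001, -0.0]
wrist_force: [-0.1, 0.5, -1.5]
width: 0.0361
[0.5871 0.2705 0.2172] [-0.276  0.961 -0.001] [ 0.961  0.276 -0.002] [ 0.68  0.43  0.05 -0.   -1.19 -1.97] [-0.1  0.5 -1.5]
[ 0.0014 -0.0005  0.1372]
```

```bash
python3 -m handwheel '[[0.001,0,0.05,0,0,0,0],[0.001,0,0.1,0,0,0,0],[0.001,0,0.128,0,0,0,0],[0.001,0,0.133,0,0,0,0],[0.001,0,0.136,0,0,0,0],[0.001,0,0.138,0,0,0,0]]'; python3 -m handwheel '[[0,0,0.002,0,0,0,0],[0,0,0.004,0,0,0,0],[0,0,0.004,0,0,0,0]]'
```

```text
time_s: 21.1
ee_pos: [0.5892, 0.2728, 0.0842]
ee_rot: [0.602, 0.799, 0.002, 0.001]
wrist_force: [-2.5, -1.3, 12.1]
width: 0.0359
time_s: 21.48
ee_pos: [0.5901, 0.2731, 0.0823]
ee_rot: [0.601, 0.799, 0.004, 0.002]
wrist_force: [-2.5, -1.3, 14.6]
width: 0.0357
```

Contact came early at z≈0.084, which means the lower wheel is on the stand's end block. I'll lift, shift inwards and lower again.

```bash
python3 -m handwheel '[[0,0,-0.012,0,0,0,0],[0,-0.005,-0.012,0,0,0,0],[0,-0.005,-0.012,0,0,0,0],[0,-0.005,-0.006,0,0,0,0],[0,-0.005,-0.001,0,0,0,0],[0,-0.005,-0.001,0,0,0,0]]'; python3 -m handwheel '[[0,0,0.002,0,0,0,0],[0,0,0.004,0,0,0,0],[0,0,0.004,0,0,0,0]]'
```

```text
time_s: 22.22
ee_pos: [0.5846, 0.2718, 0.0801]
ee_rot: [0.601, 0.799, 0.002, 0.002]
wrist_force: [-1.1, -0.2, 10.6]
width: 0.0357
time_s: 22.6
ee_pos: [0.5863, 0.2725, 0.0791]
ee_rot: [0.601, 0.799, 0.004, 0.003]
wrist_force: [-2.5, -1.2, 19.8]
width: 0.0359
```

```bash
python3 -m handwheel '[[0,0,-0.004,0,0,0,0],[0,0,-0.004,0,0,0,0]]'; python3 - <<'E'
from h import *
im,d=grab_frame("scene");s=get_state();e=s["ee_pos"];print(e.round(4),s["wrist_force"].round(1))
M=R.from_quat(s["ee_rot"]).as_matrix()
P=cloud("scene",d);q=(P[d>0]-e)@np.c_[M[:,1],M[:,0],[0,0,1]]*1000   # along d, lateral, up
k=(abs(q[:,0])<80)&(abs(q[:,1])<35)&(q[:,2]>-80)&(q[:,2]<20);w=q[k]
print("lower disc rows")
for z in range(-78,20,5):
    u=w[(w[:,2]>=z)&(w[:,2]<z+5)]
    if len(u):print(z,round(z/1000+e[2],3),len(u),"along",np.percentile(u[:,0],[3,25,50,75,97]).round(),"lat",np.percentile(u[:,1],[3,50,97]).round())
P0=np.load("scene0.npy")
q=(P0-np.array([.560,.264,0]))@np.c_[M[:,1],M[:,0],[0,0,1]]*1000
for a in range(-60,60,6):
    k=(q[...,0]>=a)&(q[...,0]<a+6)&(abs(q[...,1])<32)&(q[...,2]>4)&(q[...,2]<70);print(a,k.sum(),np.percentile(q[k][:,2],[50,90,97]).round(),end="; ")
E
```

```text
time_s: 22.85
ee_pos: [0.5842, 0.2723, 0.0793]
ee_rot: [0.602, 0.799, 0.002, 0.001]
wrist_force: [-0.6, 1.5, 9.4]
width: 0.0359
[0.5843 0.2723 0.0793] [-0.4  0.6  9.2]
lower disc rows
-78 0.001 114 along [-72. -18.  23.  66.  79.] lat [-34. -28.  32.]
-73 0.006 83 along [-75. -51.  -7.  22.  78.] lat [-30. -27.   4.]
-68 0.011 231 along [-77. -55. -30.  -0.  67.] lat [-30. -16.  27.]
-63 0.016 63 along [-78. -43.  21.  63.  80.] lat [-32. -16.   8.]
-58 0.021 136 along [-78. -55. -22.  18.  78.] lat [-28.  -9.  13.]
-53 0.026 86 along [-79. -47.  19.  61.  78.] lat [-30. -12.  17.]
-48 0.031 30 along [40. 61. 69. 76. 78.] lat [-30. -22.  -3.]
-43 0.036 30 along [-2. 12. 59. 75. 78.] lat [-26. -14.   7.]
-38 0.041 100 along [-17.  -3.   6.  15.  77.] lat [-26.  -5.  17.]
-33 0.046 29 along [-3. 47. 67. 76. 79.] lat [-28. -17.   1.]
-28 0.051 98 along [ 6. 49. 59. 69. 78.] lat [-28.  -8.  11.]
-23 0.056 57 along [ 3. 49. 59. 67. 76.] lat [-26.  -7.  10.]
-18 0.061 4 along [-1.  2.  3.  4.  5.] lat [-5. -3.  0.]
-13 0.066 4 along [3. 3. 3. 4. 5.] lat [-6. -2.  0.]
-8 0.071 2 along [3. 3. 4. 4. 4.] lat [-7. -6. -4.]
2 0.081 16 along [-2.  5.  8. 12. 18.] lat [-26.  -7.  22.]
7 0.086 61 along [-9. -0.  6. 11. 18.] lat [-29.   4.  21.]
12 0.091 34 along [-7. -2.  6. 10. 15.] lat [-32.  -3.  20.]
17 0.096 16 along [-11.  -4.   5.   8.  11.] lat [-32.  17.  21.]
-60 25 [27. 29. 30.]; -54 32 [19. 27. 28.]; -48 19 [13. 25. 26.]; -42 24 [14. 25. 35.]; -36 42 [29. 58. 59.]; -30 80 [41. 56. 61.]; -24 32 [14. 46. 48.]; -18 34 [16. 45. 48.]; -12 29 [15. 46. 49.]; -6 29 [15. 30. 45.]; 0 27 [15. 48. 49.]; 6 18 [13. 25. 35.]; 12 36 [14. 58. 60.]; 18 98 [40. 56. 59.]; 24 41 [21. 47. 56.]; 30 25 [15. 26. 26.]; 36 24 [25. 27. 28.]; 42 43 [19. 28. 29.]; 48 27 [17. 26. 29.]; 54 1 [5. 5. 5.];
```

The depth shows the end block starts about 36 mm from the stand centre, so the lower disc still overlaps it. I'll shift a further 11 mm inwards.

```bash
python3 -m handwheel '[[0,0,-0.01,0,0,0,0],[0,-0.006,-0.01,0,0,0,0],[0,-0.0115,-0.01,0,0,0,0],[0,-0.0115,-0.01,0,0,0,0],[0,-0.0115,-0.004,0,0,0,0],[0,-0.0115,-0.001,0,0,0,0],[0,-0.0115,-0.001,0,0,0,0]]'; python3 -m handwheel '[[0,0,0.002,0,0,0,0],[0,0,0.003,0,0,0,0],[0,0,0.003,0,0,0,0]]'; python3 -m handwheel '[[0,0,0.002,0,0,0,0],[0,0,0.003,0,0,0,0],[0,0,0.003,0,0,0,0]]'
```

```text
time_s: 23.78
ee_pos: [0.5726, 0.2683, 0.0797]
ee_rot: [0.602, 0.799, 0.001, 0.001]
wrist_force: [-1.0, -0.6, 4.4]
width: 0.0357
time_s: 24.15
ee_pos: [0.5741, 0.2689, 0.0794]
ee_rot: [0.601, 0.799, 0.003, 0.002]
wrist_force: [-1.9, -1.9, 13.5]
width: 0.0361
time_s: 24.52
ee_pos: [0.5757, 0.2695, 0.0791]
ee_rot: [0.601, 0.799, 0.005, 0.003]
wrist_force: [-0.9, -2.0, 21.0]
width: 0.0359
```

Contact is at the same height as before (z≈0.080), so this is the dowels. Now I'll tip the wheelset over in an arc about its lower rim.

```bash
python3 -m handwheel '[[0,0,-0.004,0,0,0,0],[0,-0.007,-0.006,0,0,0,0],[0,-0.015,-0.0065,0,0,0,0],[0,-0.022,-0.006,0,0,0,0],[0,-0.029,-0.005,0,0,0,0]]'; python3 -m handwheel '[[0,-0.007,0.0025,0,0,0,0],[0,-0.014,0.0055,0,0,0,0],[0,-0.014,0.0055,0,0,0,0]]';cat > meas.py <<'E'
from h import *
im,d=grab_frame("scene");s=get_state();e=s["ee_pos"];print(e.round(4),s["wrist_force"].round(1))
dd=np.array([.961,.277,0]);l=np.array([-.277,.961,0])
P=cloud("scene",d);q=(P[d>0]-np.array([.560,.264,0]))@np.c_[dd,l,[0,0,1]]*1000
k=(abs(q[:,0])<46)&(abs(q[:,1])<24)&(q[:,2]>32);w=q[k];w=w[w[:,2]<110]
for a in range(-46,46,6):
    u=w[(w[:,0]>=a)&(w[:,0]<a+6)]
    if len(u):print(a,len(u),"z",np.percentile(u[:,2],[5,50,95]).round(),"lat",np.percentile(u[:,1],[5,95]).round())
print("tool s",((e-np.array([.56,.264,0]))@dd).round(4))
E
python3 meas.py
```

```text
time_s: 25.15
ee_pos: [0.5447, 0.2608, 0.0786]
ee_rot: [0.601, 0.799, 0.002, 0.001]
wrist_force: [2.9, 2.3, 6.0]
width: 0.036
time_s: 25.52
ee_pos: [0.5308, 0.2562, 0.0738]
ee_rot: [0.601, 0.799, 0.001, 0.001]
wrist_force: [-0.2, 1.7, 9.8]
width: 0.0355
[0.5309 0.2563 0.0738] [-0.3 -0.3 11.2]
-46 5 z [ 83.  94. 106.] lat [ 8. 20.]
-40 15 z [ 82.  94. 108.] lat [10. 21.]
-34 24 z [ 43.  92. 105.] lat [ 0. 20.]
-28 35 z [ 38.  89. 108.] lat [-24.  20.]
-22 65 z [ 41.  88. 106.] lat [-23.  21.]
-16 44 z [41. 55. 91.] lat [-13.  16.]
-10 18 z [42. 47. 89.] lat [-16.  17.]
-4 13 z [43. 47. 50.] lat [-12.  15.]
2 12 z [43. 48. 52.] lat [-9.  6.]
tool s -0.0301
```

It is tilted about 20° but slid along the dowels. The grip can turn it the rest of the way: lift, pitch the tool outwards by 40°, then press down so the foot slides out.

```bash
python3 -m handwheel '[[0,0,-0.015,0,0,0,0],[0,0,-0.025,-0.17,0,0,0],[0,0,-0.025,-0.34,0,0,0],[0,0,-0.025,-0.51,0,0,0],[0,0,-0.025,-0.68,0,0,0],[0,0,-0.025,-0.7,0,0,0],[0,0,-0.025,-0.7,0,0,0]]'; python3 meas.py; python3 -c "
from h import *
s=get_state();print(s['joint_pos'].round(2),R.from_quat(s['ee_rot']).as_matrix().round(3).tolist())"
```

```text
time_s: 26.45
ee_pos: [0.5891, 0.1672, 0.1616]
ee_rot: [0.517, 0.815, 0.135, 0.224]
wrist_force: [1.4, 0.8, -0.8]
width: 0.0355
[0.5888 0.1631 0.1619] [-1.1 -3.2 -0.8]
tool s -0.0002
[ 0.38  0.22 -0.84  1.53 -0.21 -2.99] [[-0.364, 0.782, 0.507], [0.902, 0.431, -0.017], [-0.232, 0.451, -0.862]]
```

```bash
python3 -m handwheel '[[0,0,0,0,0,0,0]]'; python3 -c "
from h import *
s=get_state();print(s['joint_pos'].round(2),s['wrist_force'].round(1),R.from_quat(s['ee_rot']).as_matrix().round(3).tolist())"
```

```text
time_s: 26.62
ee_pos: [0.5894, 0.1664, 0.1615]
ee_rot: [0.52, 0.813, 0.136, 0.223]
wrist_force: [0.1, -0.0, -1.6]
width: 0.0356
[ 0.39  0.23 -0.84  1.51 -0.2  -2.99] [ 0.1 -0.  -1.6] [[-0.359, 0.785, 0.504], [0.907, 0.422, -0.011], [-0.221, 0.453, -0.864]]
```

```bash
python3 - <<'E'
from h import *
s=get_state();R0=R.from_quat(s["ee_rot"]);
M0=np.c_[[-.276,.961,0],[.961,.276,0],[0,0,-1]]
for tilt in (0,.35):
    T=R.from_matrix(M0)*R.from_rotvec([-tilt,0,0]);print(tilt,(R0.inv()*T).as_rotvec().round(3))
print(totool(np.array([0,0,.04])).round(4))
E
```

```text
0 [0.492 0.195 0.149]
0.35 [0.143 0.164 0.179]
[-0.0088  0.0181 -0.0345]
```

```bash
python3 -m handwheel '[[-0.002,0.0045,-0.0086,0.12,0.05,0.037,0],[-0.0044,0.009,-0.017,0.25,0.1,0.075,0],[-0.0066,0.0135,-0.026,0.37,0.146,0.112,0],[-0.0088,0.018,-0.0345,0.492,0.195,0.149,0],[-0.0088,0.018,-0.0345,0.492,0.195,0.149,0],[-0.0088,0.018,-0.0345,0.492,0.195,0.149,0],[-0.0088,0.018,-0.0345,0.492,0.195,0.149,0]]'; python3 -c "
from h import *
s=get_state();print(s['joint_pos'].round(2),s['wrist_force'].round(1),R.from_quat(s['ee_rot']).as_matrix().round(3).tolist())"
```

```text
time_s: 27.5
ee_pos: [0.591, 0.1726, 0.2011]
ee_rot: [0.599, 0.801, 0.002, -0.001]
wrist_force: [-0.5, 0.8, -1.6]
width: 0.0356
[ 0.54  0.39 -0.06 -0.   -1.12 -1.83] [-0.5  0.8 -1.6] [[-0.282, 0.96, -0.0], [0.96, 0.282, 0.004], [0.004, 0.001, -1.0]]
```

Back to tool-down with nothing touched. Outward pitch runs the wrist into a singularity, but inward pitch is well conditioned. So I'll yaw half a turn, which makes the existing tilt point inwards, and pitch inwards instead.

```bash
python3 -m handwheel '[[0,0,0,0,0,-0.18,0],[0,0,0,0,0,-0.36,0],[0,0,0,0,0,-0.54,0],[0,0,0,0,0,-0.72,0],[0,0,0,0,0,-0.9,0],[0,0,0,0,0,-1.08,0],[0,0,0,0,0,-1.26,0],[0,0,0,0,0,-1.44,0],[0,0,0,0,0,-1.62,0],[0,0,0,0,0,-1.8,0],[0,0,0,0,0,-1.98,0],[0,0,0,0,0,-2.16,0]]' >/dev/null; python3 -m handwheel '[[0,0,0,0,0,-0.18,0],[0,0,0,0,0,-0.36,0],[0,0,0,0,0,-0.54,0],[0,0,0,0,0,-0.72,0],[0,0,0,0,0,-0.9,0],[0,0,0,0,0,-0.976,0],[0,0,0,0,0,-0.976,0]]'; python3 - <<'E'
from h import *
im,d=grab_frame("scene");s=get_state();e=s["ee_pos"];M=R.from_quat(s["ee_rot"]).as_matrix()
print(e.round(4),M[:,:2].round(3).tolist(),s["joint_pos"].round(2))
P=cloud("scene",d);q=(P[d>0]-e)@np.c_[[.961,.277,0],[-.277,.961,0],[0,0,1]]*1000
k=(abs(q[:,0])<60)&(abs(q[:,1])<24)&(q[:,2]>-75)&(q[:,2]<25);w=q[k]
for z in range(-75,25,6):
    u=w[(w[:,2]>=z)&(w[:,2]<z+6)]
    if len(u):print(z,len(u),"along",np.percentile(u[:,0],[3,50,97]).round(),"lat",np.percentile(u[:,1],[3,50,97]).round())
print("to above stand",totool(np.array([.560,.264,.12])-e).round(4))
E
```

```text
time_s: 29.88
ee_pos: [0.5882, 0.1705, 0.2014]
ee_rot: [0.799, -0.601, -0.0, -0.0]
wrist_force: [0.6, 0.4, -1.0]
width: 0.0359
[0.5885 0.1704 0.2017] [[0.276, -0.961], [-0.961, -0.276], [-0.001, -0.0]] [ 0.55  0.39 -0.07 -0.   -1.12  1.31]
-45 6 along [-8. -4.  1.] lat [-13.  -6.   1.]
-39 52 along [-17.  -7.   2.] lat [-17.  -2.  15.]
-33 50 along [-32. -19.  -9.] lat [-19.  -6.  13.]
-27 14 along [-34. -15.  -8.] lat [-11.  -4.   1.]
-21 4 along [-11.  -9.  -6.] lat [-6. -4.  0.]
-15 3 along [-8. -6. -5.] lat [-3. -2. -0.]
-3 6 along [-6.  9. 14.] lat [-22.  -6.   9.]
3 39 along [-0.  9. 14.] lat [-23.  -2.  22.]
9 63 along [-12.   3.  13.] lat [-22.   8.  20.]
15 27 along [-12.   2.  11.] lat [-22.  17.  22.]
21 15 along [-10.   8.  11.] lat [-23.  18.  21.]
to above stand [-0.0978  0.0016  0.0817]
```

```bash
python3 -m handwheel '[[-0.03,-0.007,0,-0.1,0,0,0],[-0.06,-0.014,0,-0.25,0,0,0],[-0.09,-0.02,0,-0.4,0,0,0],[-0.0978,-0.0224,0.01,-0.52,0,0,0],[-0.0978,-0.0224,0.03,-0.65,0,0,0],[-0.0978,-0.0224,0.06,-0.65,0,0,0],[-0.0978,-0.0224,0.0717,-0.65,0,0,0],[-0.0978,-0.0224,0.0717,-0.65,0,0,0]]'; python3 meas.py; python3 -c "
from h import *
s=get_state();M=R.from_quat(s['ee_rot']).as_matrix();print(s['joint_pos'].round(2),M.round(3).tolist(),totool([0,0,-.01]).round(4),totool([-.00961,-.00277,0]).round(4))"
```

```text
time_s: 30.92
ee_pos: [0.5844, 0.2698, 0.1308]
ee_rot: [0.757, -0.57, -0.191, 0.255]
wrist_force: [-0.9, -0.2, -1.4]
width: 0.0357
[0.585  0.2699 0.1322] [-0.4 -1.1 -0.7]
-16 1 z [110. 110. 110.] lat [-19. -19.]
-10 5 z [102. 108. 110.] lat [-16.  -0.]
-4 20 z [100. 105. 110.] lat [-17.   2.]
2 3 z [101. 101. 103.] lat [-14.  -4.]
tool s 0.0256
[ 0.59  0.84  0.5  -0.19 -1.85  1.27] [[0.277, -0.767, -0.578], [-0.961, -0.221, -0.167], [0.0, 0.602, -0.799]] [-0.    -0.006  0.008] [0.    0.008 0.006]
```

```bash
python3 -m handwheel '[[0,-0.015,0.02,0,0,0,0],[0,-0.027,0.036,0,0,0,0],[0,-0.033,0.044,0,0,0,0],[0,-0.036,0.048,0,0,0,0],[0,-0.036,0.048,0,0,0,0]]'; python3 -m handwheel '[[0,-0.0018,0.0024,0,0,0,0],[0,-0.0036,0.0048,0,0,0,0],[0,-0.0054,0.0072,0,0,0,0],[0,-0.0054,0.0072,0,0,0,0]]'
```

```text
time_s: 31.6
ee_pos: [0.5849, 0.2696, 0.0713]
ee_rot: [0.757, -0.57, -0.191, 0.254]
wrist_force: [1.0, -0.6, -1.3]
width: 0.0356
time_s: 32.1
ee_pos: [0.5845, 0.2694, 0.0617]
ee_rot: [0.757, -0.57, -0.192, 0.254]
wrist_force: [-0.3, -0.0, -2.0]
width: 0.0359
```

```bash
python3 -m handwheel '[[0,-0.0018,0.0024,0,0,0,0],[0,-0.0036,0.0048,0,0,0,0],[0,-0.0036,0.0048,0,0,0,0]]'; python3 -m handwheel '[[0,-0.0018,0.0024,0,0,0,0],[0,-0.0036,0.0048,0,0,0,0],[0,-0.0036,0.0048,0,0,0,0]]'
```

```text
time_s: 32.48
ee_pos: [0.5863, 0.27, 0.059]
ee_rot: [0.758, -0.57, -0.19, 0.252]
wrist_force: [2.4, 2.6, 8.2]
width: 0.0357
time_s: 32.85
ee_pos: [0.5884, 0.2701, 0.0561]
ee_rot: [0.759, -0.57, -0.188, 0.251]
wrist_force: [6.4, 3.2, 15.0]
width: 0.0354
```

```bash
python3 -m handwheel '[[0,-0.0018,0.0024,0,0,0,0],[0,-0.0036,0.0048,0,0,0,0],[0,-0.0036,0.0048,0,0,0,0]]'; python3 meas.py
```

```text
time_s: 33.22
ee_pos: [0.5879, 0.2708, 0.0491]
ee_rot: [0.759, -0.57, -0.189, 0.25]
wrist_force: [5.4, 4.0, 12.3]
width: 0.0361
[0.5877 0.2708 0.0491] [ 5.8  5.5 12.4]
-22 4 z [49. 55. 58.] lat [-15.  -6.]
-16 40 z [41. 54. 60.] lat [-18.  12.]
-10 35 z [34. 44. 53.] lat [-18.  15.]
-4 15 z [33. 37. 53.] lat [-16.   1.]
2 6 z [48. 52. 55.] lat [-7. -2.]
8 5 z [51. 54. 57.] lat [-5. -0.]
20 7 z [74. 77. 78.] lat [-10.   6.]
26 3 z [75. 78. 78.] lat [-15.  -1.]
38 2 z [47. 49. 51.] lat [-23.  -3.]
tool s 0.0285
```

```bash
python3 -m handwheel '[[0,-0.0018,0.0024,0,0,0,0],[0,-0.0036,0.0048,0,0,0,0],[0,-0.0036,0.0048,0,0,0,0]]';  python3 -m handwheel '[[0,-0.0012,0.0016,0,0,0,0],[0,-0.0024,0.0032,0,0,0,0],[0,-0.0024,0.0032,0,0,0,0]]'; python3 meas.py
```

```text
time_s: 33.65
ee_pos: [0.5879, 0.2714, 0.043]
ee_rot: [0.759, -0.57, -0.189, 0.25]
wrist_force: [6.5, 5.7, 11.9]
width: 0.0357
time_s: 34.02
ee_pos: [0.5876, 0.2714, 0.0388]
ee_rot: [0.759, -0.57, -0.189, 0.25]
wrist_force: [5.4, 4.9, 11.4]
width: 0.0358
[0.5876 0.2713 0.0389] [ 5.3  5.5 12.7]
-22 8 z [43. 54. 58.] lat [-15.  -1.]
-16 52 z [38. 51. 61.] lat [-16.  15.]
-10 26 z [34. 42. 52.] lat [-15.  15.]
-4 4 z [46. 49. 52.] lat [-4. -1.]
2 6 z [46. 50. 52.] lat [-3.  2.]
8 6 z [47. 50. 54.] lat [-5.  2.]
14 3 z [52. 53. 54.] lat [-7. -3.]
26 10 z [66. 69. 72.] lat [-13.   0.]
tool s 0.0285
```

```bash
python3 -m handwheel '[[0,-0.0012,0.0016,0,0,0,0],[0,-0.0024,0.0032,0,0,0,0],[0,-0.0036,0.0048,0,0,0,0],[0,-0.0036,0.0048,0,0,0,0]]'; python3 meas.py
```

```text
time_s: 34.58
ee_pos: [0.5866, 0.2711, 0.0314]
ee_rot: [0.759, -0.57, -0.19, 0.251]
wrist_force: [3.9, 4.7, 9.1]
width: 0.0355
[0.5865 0.2711 0.0314] [2.9 4.4 8. ]
-22 10 z [47. 56. 60.] lat [-16.   2.]
-16 59 z [35. 49. 61.] lat [-16.  17.]
-10 14 z [35. 44. 50.] lat [-13.  10.]
-4 3 z [47. 48. 48.] lat [-4.  2.]
2 7 z [41. 49. 50.] lat [-5.  1.]
8 6 z [46. 49. 50.] lat [-5.  2.]
14 4 z [45. 47. 52.] lat [-4. -2.]
26 11 z [53. 62. 67.] lat [-20.   2.]
tool s 0.0275
```

Nearly level now. Release gently and rise straight up.

```bash
python3 -m handwheel '[[0,0,0,0,0,0,0.55],[0,0,0,0,0,0,0.6],[0,0,0,0,0,0,0.6],[0,0.006,-0.008,0,0,0,0.6],[0,0.018,-0.024,0,0,0,0.6],[0,0.036,-0.048,0,0,0,0.6],[0,0.06,-0.08,0,0,0,0.6],[0,0.06,-0.08,0,0,0,0.6]]'; python3 meas.py; python3 - <<'E'
from h import *
s=get_state();e=s["ee_pos"];R0=R.from_quat(s["ee_rot"])
T=R.from_matrix(np.c_[[.277,-.961,0],[-.961,-.277,0],[0,0,-1]]);print("rot",(R0.inv()*T).as_rotvec().round(3),"shift",totool(np.array([.5545,.264,.13])-e).round(4))
E
```

```text
time_s: 35.62
ee_pos: [0.5871, 0.2704, 0.1341]
ee_rot: [0.759, -0.571, -0.189, 0.249]
wrist_force: [0.4, -0.4, 0.7]
width: 0.0511
[0.586  0.2701 0.1318] [ 0.1 -0.2 -0.9]
-22 1 z [57. 57. 57.] lat [0. 0.]
-16 28 z [35. 50. 60.] lat [-14.   5.]
-10 43 z [35. 48. 59.] lat [-15.  18.]
-4 7 z [42. 45. 50.] lat [-2.  3.]
2 5 z [43. 45. 48.] lat [-2.  3.]
8 6 z [42. 45. 48.] lat [-2.  7.]
14 5 z [45. 45. 48.] lat [-3.  1.]
20 1 z [48. 48. 48.] lat [1. 1.]
26 8 z [39. 53. 60.] lat [-18.  -2.]
32 64 z [35. 48. 62.] lat [-16.  14.]
38 14 z [36. 44. 57.] lat [-8. 13.]
tool s 0.0267
rot [0.641 0.002 0.   ] shift [-0.0028  0.0246  0.0205]
```

The wheelset lies level on the dowels again (sleeve top ≈0.046, both wheel tops ≈0.060). I'll bring the tool upright and measure its middle.

```bash
python3 -m handwheel '[[0,0.005,-0.02,0.16,0,0,0.45],[0,0.01,-0.01,0.32,0,0,0.42],[0,0.02,0,0.48,0,0,0.42],[0,0.02,0.004,0.641,0,0,0.42],[0,0.02,0.004,0.641,0,0,0.42],[0,0.02,0.004,0.641,0,0,0.42]]'; python3 - <<'E'
from h import *
im,d=grab_frame("scene");s=get_state();e=s["ee_pos"];M=R.from_quat(s["ee_rot"]).as_matrix();print(e.round(4),M[:,0].round(3),M[:,2].round(3))
dd=np.array([.961,.277,0]);l=np.array([-.277,.961,0]);O=np.array([.560,.264,0])
def an(P):
    q=(P-O)@np.c_[dd,l,[0,0,1]]*1000;q=q[(abs(q[:,1])<22)&(q[:,2]>33)&(q[:,2]<66)]
    f=q[(q[:,0]>10+OFF)&(abs(q[:,2]-44)>7)];n=q[(q[:,0]<10+OFF)&(abs(q[:,2]-44)>9)]
    print("far",len(f),np.percentile(f,[10,50,90],axis=0).round(1).tolist(),"near",len(n),np.percentile(n,[10,50,90],axis=0).round(1).tolist())
    c=q[(abs(q[:,2]-46)<5)&(q[:,0]>OFF-5)&(q[:,0]<OFF+20)];print("sleeve lat",np.median(c[:,1]).round(1),np.polyfit(c[:,0],c[:,1],1).round(3))
OFF=0;P=cloud("scene",d);an(P[d>0])
OFF=-14;O=np.array([.560,.264,0]);P0=np.load("scene0.npy").reshape(-1,3);P0=P0[(P0[:,0]<.60)];an(P0)
E
```

```text
time_s: 36.42
ee_pos: [0.5676, 0.2648, 0.1375]
ee_rot: [0.799, -0.601, -0.002, 0.002]
wrist_force: [0.2, -0.5, 0.1]
width: 0.0359
[0.5683 0.2651 0.1374] [ 0.276 -0.961 -0.001] [-0.006 -0.001 -1.   ]
far 195 [[35.1, -18.3, 36.0], [80.0, -4.8, 55.5], [100.7, 9.5, 57.8]] near 58 [[-1213.5, -14.4, 34.4], [-1199.1, 0.5, 58.0], [-8.1, 12.5, 62.8]]
sleeve lat -0.5 [-0.164  1.669]
far 33 [[17.3, -10.7, 39.7], [20.4, -2.6, 56.1], [23.5, 11.0, 60.0]] near 55 [[-1214.0, -13.7, 34.6], [-1203.9, -0.3, 57.8], [-28.7, 15.0, 63.6]]
sleeve lat -0.6 [-0.074 -0.876]
```

```bash
python3 - <<'E'
from h import *
im,d=grab_frame("scene");P1=cloud("scene",d)[d>0];P0=np.load("scene0.npy").reshape(-1,3)
C=np.c_[[.961,.277,0],[-.277,.961,0],[0,0,1]];O=np.array([.560,.264,0])
for P,sp in((P0,-6),(P1,9)):
    q=(P-O)@C*1000;q=q[(abs(q[:,1])<22)&(q[:,2]>33)&(q[:,2]<66)&(abs(q[:,0]-sp)<40)]
    f=q[(q[:,0]>sp+15)];n=q[q[:,0]<sp-12]
    print(len(f),len(n),"far",np.percentile(f[:,0],[10,25,50,75,90]).round(1),np.median(f[:,1]).round(1),"near",np.percentile(n[:,0],[10,25,50,75,90]).round(1),np.median(n[:,1]).round(1))
print(totool(np.array([.560,.264,.039])-get_state()["ee_pos"]).round(4))
E
```

```text
77 75 far [17.7 19.4 21.5 22.8 24.1] -1.2 near [-33.3 -30.6 -29.4 -28.  -25.8] -0.5
83 72 far [32.1 33.5 36.1 37.4 38.5] -3.9 near [-12.4 -10.7  -9.4  -8.4  -7.7] -1.5
[-0.0011  0.008   0.0982]
```

Wheel separation is now about 5 mm less than at the start (45.5 against 50.9 mm), so my roughly 20 N push on the stand already moved the loose wheel most or all of the way in. I can't undo that, so I'll carry on with the press cycle as asked and report it. Regrip at along +10 mm:

```bash
python3 -m handwheel '[[0,-0.0023,0.05,0,0,0,0.36],[0,-0.0023,0.085,0,0,0,0.36],[0,-0.0023,0.098,0,0,0,0.36],[0,-0.0023,0.098,0,0,0,0.36],[0,-0.0023,0.098,0,0,0,0.2],[0,-0.0023,0.098,0,0,0,0.1],[0,-0.0023,0.098,0,0,0,0],[0,-0.0023,0.098,0,0,0,0],[0,-0.0023,0.098,0,0,0,0]]'
```

```text
time_s: 37.65
ee_pos: [0.5719, 0.2683, 0.0401]
ee_rot: [0.799, -0.601, -0.001, -0.001]
wrist_force: [-0.3, 5.1, 3.7]
width: 0.0268
```

```bash
python3 -m handwheel '[[0,0,0,0,0,0,0],[0,0,-0.01,0,0,0,0],[0,0,-0.03,0,0,0,0],[0,0,-0.08,0,0,0,0],[0,0,-0.11,0,0,0,0],[0,0,-0.11,0,0,0,0],[0,0,-0.11,0,0,0,0]]'; cat > held.py <<'E'
from h import *
im,d=grab_frame("scene");s=get_state();e=s["ee_pos"];M=R.from_quat(s["ee_rot"]).as_matrix();print(e.round(4),s["wrist_force"].round(1),M[:,0].round(3))
q=(cloud("scene",d)[d>0]-e)@np.c_[-M[:,1],M[:,0],[0,0,1]]*1000
for n,sg in(("far",1),("near",-1)):
    w=q[(q[:,0]*sg>14)&(q[:,0]*sg<40)&(abs(q[:,1])<24)&(q[:,2]>-24)&(q[:,2]<30)]
    print(n,len(w),np.percentile(w,[3,50,97],axis=0).round(1).tolist() if len(w) else"")
print("to cradle",totool(np.array([.5247,-.0215,.15])-e).round(4))
E
python3 held.py
```

```text
time_s: 38.52
ee_pos: [0.5688, 0.2644, 0.1473]
ee_rot: [0.799, -0.602, -0.003, 0.004]
wrist_force: [0.3, 0.0, -1.8]
width: 0.0265
[0.5686 0.2643 0.1469] [ 0.9  0.3 -2.1] [ 0.275 -0.961  0.001]
far 109 [[19.8, -14.0, -11.0], [24.0, 2.7, 6.7], [26.8, 18.0, 21.6]]
near 26 [[-27.9, 7.5, -11.3], [-21.7, 14.2, 6.0], [-19.2, 19.2, 17.6]]
to cradle [ 0.2627  0.121  -0.0017]
```

The width is 26.5 mm, so the fingers are pinching the wheel rims rather than the sleeve. That suggests the first release failed because 25 mm of opening wasn't enough. The hold is good. I'll carry it over the press and open wide (0.6) this time before lifting.

```bash
python3 -m handwheel '[[0.04,0.0165,0,0,0,0.05,0],[0.08,0.033,0,0,0,0.1,0],[0.12,0.05,0,0,0,0.15,0],[0.16,0.067,0,0,0,0.2,0],[0.2,0.085,0,0,0,0.25,0],[0.24,0.105,0,0,0,0.3,0],[0.258,0.117,0,0,0,0.321,0],[0.2627,0.1197,0.02,0,0,0.321,0],[0.2627,0.1197,0.045,0,0,0.321,0],[0.2627,0.1197,0.06,0,0,0.321,0],[0.2627,0.1197,0.062,0,0,0.321,0],[0.2627,0.1197,0.062,0,0,0.321,0]]'; python3 held.py
```

```text
time_s: 40.08
ee_pos: [0.5272, -0.0201, 0.0879]
ee_rot: [-0.693, 0.721, 0.001, -0.003]
wrist_force: [0.8, -0.6, -2.7]
width: 0.0267
[ 0.5274 -0.0201  0.0883] [-0.2 -0.1 -1.8] [-0.04  -0.999  0.002]
far 139 [[19.0, -14.3, -22.3], [23.7, 1.9, 4.6], [35.9, 16.8, 21.6]]
near 66 [[-26.0, -15.1, -12.0], [-21.7, -5.0, 8.0], [-17.7, 5.0, 21.0]]
to cradle [ 0.0016  0.0029 -0.0617]
```

```bash
python3 -m handwheel '[[0.001,0.0012,0.008,0,0,0,0],[0.001,0.0012,0.016,0,0,0,0],[0.001,0.0012,0.021,0,0,0,0],[0.001,0.0012,0.024,0,0,0,0],[0.001,0.0012,0.024,0,0,0,0]]'; python3 -m handwheel '[[0,0,0.002,0,0,0,0],[0,0,0.004,0,0,0,0],[0,0,0.004,0,0,0,0]]'
```

```text
time_s: 40.75
ee_pos: [0.5252, -0.0215, 0.0634]
ee_rot: [-0.692, 0.721, 0.002, -0.003]
wrist_force: [0.5, 0.6, -1.2]
width: 0.0263
time_s: 41.12
ee_pos: [0.5252, -0.0215, 0.0595]
ee_rot: [-0.692, 0.722, 0.002, -0.003]
wrist_force: [-0.2, 0.3, -1.6]
width: 0.0267
```

```bash
python3 -m handwheel '[[0,0,0.0015,0,0,0,0],[0,0,0.003,0,0,0,0],[0,0,0.003,0,0,0,0]]';  python3 -m handwheel '[[0,0,0.001,0,0,0,0],[0,0,0.001,0,0,0,0]]'
```

```text
time_s: 41.5
ee_pos: [0.5257, -0.0215, 0.0578]
ee_rot: [-0.693, 0.721, 0.001, -0.003]
wrist_force: [-1.4, 0.2, 6.2]
width: 0.0264
time_s: 41.75
ee_pos: [0.5257, -0.0214, 0.0577]
ee_rot: [-0.693, 0.721, 0.001, -0.002]
wrist_force: [-3.6, 0.7, 11.1]
width: 0.0266
```

```bash
python3 -m handwheel '[[0,0,-0.0025,0,0,0,0],[0,0,-0.0025,0,0,0,0.3],[0,0,-0.0025,0,0,0,0.6],[0,0,-0.0025,0,0,0,0.62],[0,0,-0.0025,0,0,0,0.62]]'; python3 -m handwheel '[[0,0,-0.004,0,0,0,0.62],[0,0,-0.009,0,0,0,0.62],[0,0,-0.015,0,0,0,0.62]]'; cat > wh.py <<'E'
from h import *
im,d=grab_frame("scene");s=get_state();print(s["ee_pos"].round(4),s["wrist_force"].round(1),s["width"].round(4))
O=np.array([.5245,-.0220,0]);C=np.c_[[.04,.999,0],[-.999,.04,0],[0,0,1]]
q=(cloud("scene",d)[d>0]-O)@C*1000
for n,a,b in(("near(+y)",14,30),("sleeve",-14,14),("far(-y)",-31,-14)):
    w=q[(q[:,1]>a)&(q[:,1]<b)&(abs(q[:,0])<24)&(q[:,2]>44)&(q[:,2]<86)]
    print(n,len(w),"x,y,z",np.percentile(w,[3,50,97],axis=0).round(0).tolist() if len(w) else"")
E
python3 wh.py
```

```text
time_s: 42.38
ee_pos: [0.5254, -0.0215, 0.0581]
ee_rot: [-0.692, 0.721, 0.002, -0.003]
wrist_force: [0.1, 0.3, -0.2]
width: 0.0526
time_s: 42.75
ee_pos: [0.5254, -0.0214, 0.0737]
ee_rot: [-0.692, 0.722, 0.002, -0.003]
wrist_force: [-0.1, 0.3, 0.3]
width: 0.053Traceback (most recent call last):
  File "wh.py", line 2, in <module>
    im,d=grab_frame("scene");s=get_state();print(s["ee_pos"].round(4),s["wrist_force"].round(1),s["width"].round(4))
                                                                                                ^^^^^^^^^^^^^^^^
AttributeError: 'float' object has no attribute 'round'
```

Force is zero and it has released. I'll rise slowly and check that the wheelset stays on the rods.

```bash
sed -i 's/,s\["width"\].round(4)//' wh.py; python3 wh.py; python3 -m handwheel '[[0,0,-0.015,0,0,0,0.62],[0,0,-0.04,0,0,0,0.62],[0,0,-0.08,0,0,0,0.62],[0,0,-0.08,0,0,0,0.62]]'; python3 wh.py
```

```text
[ 0.526  -0.0213  0.0742] [ 0.6 -0.   0.3]
near(+y) 98 x,y,z [[-15.0, 17.0, 47.0], [-1.0, 21.0, 66.0], [18.0, 25.0, 79.0]]
sleeve 15 x,y,z [[-6.0, -4.0, 53.0], [-0.0, 8.0, 65.0], [4.0, 13.0, 68.0]]
far(-y) 100 x,y,z [[-16.0, -28.0, 48.0], [1.0, -25.0, 67.0], [16.0, -20.0, 80.0]]
time_s: 43.35
ee_pos: [0.5283, -0.0209, 0.1574]
ee_rot: [-0.693, 0.721, -0.001, 0.001]
wrist_force: [0.1, 0.1, 0.0]
width: 0.0531
[ 0.5267 -0.0211  0.1553] [-0.5  0.7  0.2]
near(+y) 99 x,y,z [[-15.0, 18.0, 46.0], [-1.0, 21.0, 65.0], [17.0, 25.0, 79.0]]
sleeve 15 x,y,z [[-4.0, -3.0, 62.0], [-1.0, 6.0, 66.0], [4.0, 13.0, 68.0]]
far(-y) 101 x,y,z [[-16.0, -29.0, 49.0], [1.0, -25.0, 67.0], [15.0, -20.0, 79.0]]
```

The wheelset is seated on the rods: axle z≈0.061, wheels at y -28 and +28 mm, centred in x. Next, the squeeze pose straddling both handles.

```bash
python3 -m handwheel '[[0.04,-0.012,0,0,0,0.18,0.8],[0.08,-0.025,0,0,0,0.36,1],[0.115,-0.036,0,0,0,0.54,1],[0.124,-0.0378,0,0,0,0.72,1],[0.124,-0.0378,0,0,0,0.9,1],[0.124,-0.0378,0,0,0,1.08,1],[0.124,-0.0378,0,0,0,1.26,1],[0.124,-0.0378,0,0,0,1.44,1],[0.124,-0.0378,0,0,0,1.571,1],[0.124,-0.0378,0.03,0,0,1.571,1],[0.124,-0.0378,0.06,0,0,1.571,1],[0.124,-0.0378,0.06,0,0,1.571,1]]'; python3 - <<'E'
from h import *
s=get_state();M=R.from_quat(s["ee_rot"]).as_matrix();print(M.round(3).tolist(),s["joint_pos"].round(2))
print(totool(np.array([.5595,-.1465,.047])-s["ee_pos"]).round(4))
E
```

```text
time_s: 44.9
ee_pos: [0.5556, -0.1467, 0.0901]
ee_rot: [0.021, 1.0, -0.001, -0.007]
wrist_force: [-0.1, 0.0, 0.1]
width: 0.0854
[[-0.999, 0.042, -0.014], [0.042, 0.999, -0.001], [0.014, -0.002, -1.0]] [ 0.02  0.44 -0.29  0.   -0.85 -0.07]
[-0.0045  0.0005  0.0431]
```

```bash
python3 -m handwheel '[[-0.003,0,0.012,0,0,0,1],[-0.003,0,0.025,0,0,0,1],[-0.003,0,0.036,0,0,0,1],[-0.003,0,0.043,0,0,0,1],[-0.003,0,0.043,0,0,0,1]]'
```

```text
time_s: 45.52
ee_pos: [0.5605, -0.1471, 0.0495]
ee_rot: [0.021, 1.0, -0.001, -0.004]
wrist_force: [0.5, -1.0, 0.0]
width: 0.0855
```

```bash
python3 -m handwheel '[[0.004,0,0,0,0,0,0.9],[0.008,0,0,0,0,0,0.82],[0.0117,0,0,0,0,0,0.725],[0.0137,0,0,0,0,0,0.68],[0.0157,0,0,0,0,0,0.632]]';python3 -m handwheel '[[0.001,0,0,0,0,0,0.61],[0.002,0,0,0,0,0,0.585],[0.003,0,0,0,0,0,0.56]]'
```

```text
time_s: 46.15
ee_pos: [0.5461, -0.1465, 0.0515]
ee_rot: [0.02, 1.0, -0.001, -0.002]
wrist_force: [1.1, 0.2, 2.7]
width: 0.0539
time_s: 46.52
ee_pos: [0.5432, -0.1464, 0.0519]
ee_rot: [0.02, 1.0, -0.001, -0.002]
wrist_force: [-0.7, 1.5, 7.1]
width: 0.0479
```

```bash
python3 -m handwheel '[[0.001,0,-0.001,0,0,0,0.535],[0.002,0,-0.0015,0,0,0,0.51],[0.003,0,-0.002,0,0,0,0.485],[0.004,0,-0.002,0,0,0,0.46]]'; python3 -m handwheel '[[0.001,0,-0.0005,0,0,0,0.44],[0.002,0,-0.001,0,0,0,0.415],[0.002,0,-0.001,0,0,0,0.405]]'
```

```text
time_s: 47.02
ee_pos: [0.5389, -0.1463, 0.053]
ee_rot: [0.021, 1.0, -0.001, -0.002]
wrist_force: [0.8, -1.4, 4.9]
width: 0.0393
time_s: 47.4
ee_pos: [0.5356, -0.1458, 0.0526]
ee_rot: [0.021, 1.0, -0.001, -0.004]
wrist_force: [-0.4, -0.1, 0.8]
width: 0.0345
```

```bash
python3 -m handwheel '[[0.001,0,0,0,0,0,0.39],[0.0015,0,0,0,0,0,0.375],[0.002,0,0,0,0,0,0.36]]'; python3 -m handwheel '[[0.0005,0,0,0,0,0,0.35],[0.001,0,0,0,0,0,0.342],[0.001,0,0,0,0,0,0.342]]'
```

```text
time_s: 47.78
ee_pos: [0.5341, -0.1459, 0.0531]
ee_rot: [0.021, 1.0, -0.001, -0.003]
wrist_force: [0.4, 0.1, -0.3]
width: 0.0309
time_s: 48.15
ee_pos: [0.5337, -0.1459, 0.0533]
ee_rot: [0.021, 1.0, -0.001, -0.003]
wrist_force: [0.5, 0.5, -1.1]
width: 0.0294
```

```bash
python3 -m handwheel '[[0,0,0,0,0,0,0.338],[0,0,0,0,0,0,0.338],[0,0,0,0,0,0,0.45],[0,0,0,0,0,0,0.6],[0,0,-0.03,0,0,0,0.6],[0,0,-0.08,0,0,0,0.6],[0,0,-0.12,0,0,0,0.6]]'; python3 - <<'E'
from h import *
O=np.array([.5245,-.0220,0]);C=np.c_[[.04,.999,0],[-.999,.04,0],[0,0,1]]
for cam in("scene","top"):
    im,d=grab_frame(cam);cv2.imwrite(f"pics/lock_{cam}.png",im)
    q=(cloud(cam,d)[d>0]-O)@C*1000
    w=q[(q[:,0]<-80)&(q[:,0]>-240)&(abs(q[:,1]+25)<90)&(q[:,2]>46)&(q[:,2]<80)]
    for a in range(-240,-80,10):
        u=w[(w[:,0]>=a)&(w[:,0]<a+10)]
        if len(u):print(cam,a,len(u),np.percentile(u[:,1],[3,25,50,75,97]).round(0),"z",np.median(u[:,2]).round())
    for n,a,b in(("near",14,33),("far",-33,-14)):
        u=q[(q[:,1]>a)&(q[:,1]<b)&(abs(q[:,0])<20)&(q[:,2]>71)&(q[:,2]<86)];print(n,len(u),np.percentile(u,[5,50,95],axis=0).round(0).tolist() if len(u) else"")
s=get_state();print(s["ee_pos"],s["time_s"])
E
```

```text
time_s: 49.02
ee_pos: [0.5338, -0.1458, 0.1751]
ee_rot: [0.021, 1.0, -0.001, -0.003]
wrist_force: [0.3, -0.7, -0.3]
width: 0.0515
scene -220 14 [-30. -29. -28. -26. -24.] z 62.0
scene -210 14 [-31. -29. -27. -27. -25.] z 65.0
scene -200 16 [-32. -31. -30. -28. -26.] z 64.0
scene -190 31 [-33. -30. -29.  -9.  -2.] z 65.0
scene -180 44 [-39. -35. -31. -10.  -5.] z 66.0
scene -170 42 [-34. -31. -26.  -8.   3.] z 68.0
scene -160 46 [-30. -28. -23.  -8.   1.] z 68.0
scene -150 41 [-29. -27. -22.  -9.  -2.] z 68.0
scene -140 38 [-30. -28. -23. -11.  -1.] z 68.0
scene -130 45 [-30. -27. -22.  -9.  -1.] z 67.0
scene -120 38 [-30. -27. -21.  -8.  -1.] z 68.0
scene -110 41 [-31. -28. -20.  -8.  -1.] z 67.0
scene -100 44 [-32. -30. -25.  -9.   1.] z 68.0
scene -90 46 [-36. -33. -25.  -9.   0.] z 67.0
near 24 [[-11.0, 25.0, 72.0], [2.0, 27.0, 76.0], [11.0, 30.0, 79.0]]
far 33 [[-12.0, -22.0, 72.0], [-0.0, -18.0, 75.0], [13.0, -14.0, 80.0]]
top -220 6 [-29. -28. -26. -26. -24.] z 63.0
top -210 6 [-30. -29. -27. -26. -26.] z 63.0
top -200 6 [-29. -29. -28. -26. -25.] z 63.0
top -190 14 [-29. -27.  -8.  -4.   1.] z 64.0
top -180 15 [-27. -16.  -6.  -3.   0.] z 66.0
top -170 15 [-9. -8. -6. -3.  1.] z 68.0
top -160 8 [-8. -6. -3.  0.  1.] z 68.0
top -130 3 [-9. -5. -2. -1.  0.] z 64.0
top -120 25 [-22. -18. -11.  -5.  -1.] z 67.0
top -110 31 [-28. -21. -15.  -5.  -0.] z 67.0
top -100 28 [-30. -23. -11.  -5.  -1.] z 66.0
top -90 31 [-33. -27. -12.  -5.   6.] z 67.0
near 19 [[-10.0, 28.0, 72.0], [3.0, 29.0, 75.0], [15.0, 32.0, 82.0]]
far 15 [[-7.0, -19.0, 73.0], [3.0, -16.0, 76.0], [13.0, -14.0, 81.0]]
[ 0.53666766 -0.14608909  0.17860588] 49.125
```

Locked with the hand off: 29 mm over the outer faces. The tail is at head x≈-208, y≈-28. I'll push it outwards from its inner side with the shut fingers, so they can't get caught when it springs away.

```bash
python3 -m handwheel '[[0.004,-0.04,0,0,0,0,0.2],[0.0089,-0.0855,0,0,0,0,0],[0.0089,-0.0855,0,0,0,0,0],[0.0089,-0.0855,0.05,0,0,0,0],[0.0089,-0.0855,0.08,0,0,0,0],[0.0089,-0.0855,0.1,0,0,0,0],[0.0089,-0.0855,0.1,0,0,0,0]]'; python3 - <<'E'
from h import *
print(totool(np.array([.5241,-.2311,.052])-get_state()["ee_pos"]).round(4))
E
```

```text
time_s: 50.0
ee_pos: [0.5193, -0.23, 0.0714]
ee_rot: [0.02, 1.0, -0.0, -0.006]
wrist_force: [1.0, -0.1, 0.7]
width: -0.0002
[-0.0051 -0.0009  0.0194]
```

```bash
python3 -m handwheel '[[-0.003,0,0.012,0,0,0,0],[-0.003,0,0.02,0,0,0,0],[-0.003,0,0.02,0,0,0,0]]'; python3 -m handwheel '[[-0.003,0,0,0,0,0,0],[-0.006,0,0,0,0,0,0],[-0.009,0,0,0,0,0,0],[-0.012,0,0,0,0,0,0]]'
```

```text
time_s: 50.38
ee_pos: [0.5234, -0.2309, 0.053]
ee_rot: [0.021, 1.0, -0.001, -0.004]
wrist_force: [0.5, 0.3, 0.2]
width: -0.0
time_s: 50.88
ee_pos: [0.5357, -0.2314, 0.0535]
ee_rot: [0.021, 1.0, -0.001, -0.003]
wrist_force: [-0.7, 1.1, 0.7]
width: -0.0002
```

```bash
python3 -m handwheel '[[-0.002,0,0,0,0,0,0],[-0.004,0,0,0,0,0,0],[-0.006,0,0,0,0,0,0]]'; python3 -m handwheel '[[-0.002,0,0,0,0,0,0],[-0.004,0,0,0,0,0,0],[-0.006,0,0,0,0,0,0]]'
```

```text
time_s: 51.25
ee_pos: [0.541, -0.2316, 0.0531]
ee_rot: [0.021, 1.0, -0.001, -0.004]
wrist_force: [-3.0, 1.7, 0.5]
width: -0.0
time_s: 51.62
ee_pos: [0.5478, -0.2321, 0.0532]
ee_rot: [0.021, 1.0, -0.001, -0.003]
wrist_force: [-1.6, 1.1, -0.3]
width: -0.0001
```

```bash
cat > chk.py <<'E'
from h import *
O=np.array([.5245,-.0220,0]);C=np.c_[[.04,.999,0],[-.999,.04,0],[0,0,1]]
im,d=grab_frame("scene");cv2.imwrite("pics/chk.png",im)
q=(cloud("scene",d)[d>0]-O)@C*1000
w=q[(q[:,0]<-80)&(q[:,0]>-240)&(abs(q[:,1]+40)<90)&(q[:,2]>46)&(q[:,2]<76)]
for a in range(-240,-80,20):
    u=w[(w[:,0]>=a)&(w[:,0]<a+20)]
    if len(u):print(a,len(u),np.percentile(u[:,1],[3,25,50,75,97]).round(0),"z",np.median(u[:,2]).round())
s=get_state();print(s["ee_pos"].round(4),s["wrist_force"].round(1),s["time_s"])
E
python3 chk.py
```

```text
-220 48 [-53. -49. -47. -44. -38.] z 66.0
-200 44 [-49. -47. -43. -10.  -3.] z 65.0
-180 94 [-44. -38. -30.  -8.  -1.] z 66.0
-160 93 [-33. -30. -23.  -9.  -0.] z 67.0
-140 85 [-31. -29. -24.  -8.  -0.] z 68.0
-120 81 [-32. -29. -23.  -6.  -1.] z 67.0
-100 96 [-36. -32. -27.  -9.   1.] z 67.0
[ 0.5482 -0.2321  0.0532] [-2.3  0.8 -0.5] 51.675
```

```bash
python3 -m handwheel '[[-0.002,0,0,0,0,0,0],[-0.004,0,0,0,0,0,0],[-0.004,0,0,0,0,0,0]]'; python3 -m handwheel '[[-0.002,0,0,0,0,0,0],[-0.004,0,0,0,0,0,0],[-0.004,0,0,0,0,0,0]]'; python3 chk.py
```

```text
time_s: 52.05
ee_pos: [0.5535, -0.2326, 0.0539]
ee_rot: [0.02, 1.0, -0.001, -0.001]
wrist_force: [-0.5, 0.4, -0.1]
width: -0.0
time_s: 52.42
ee_pos: [0.5562, -0.2324, 0.0534]
ee_rot: [0.021, 1.0, -0.001, -0.003]
wrist_force: [0.4, 0.5, -1.1]
width: 0.0003
-220 39 [-106.  -55.  -52.  -47.  -45.] z 66.0
-200 48 [-104. -101.  -95.  -11.   -2.] z 64.0
-180 92 [-94. -88. -44.  -8.  -1.] z 65.0
-160 120 [-88. -73. -61. -11.   0.] z 67.0
-140 124 [-64. -56. -28.  -7.   1.] z 65.0
-120 109 [-54. -45. -37.  -7.  -1.] z 66.0
-100 103 [-42. -39. -13.  -7.  -0.] z 67.0
[ 0.556  -0.2324  0.0533] [-0.6 -0.   0.4] 52.475
```

Tripped: the pliers have sprung open and the tail is out at y≈-100. I'll withdraw straight up and check the end state.

```bash
python3 -m handwheel '[[0.004,0,-0.01,0,0,0,0],[0.004,0,-0.05,0,0,0,0],[0.004,0,-0.1,0,0,0,0],[0.004,0,-0.15,0,0,0,0],[0.004,-0.03,-0.15,0,0,0,0.3],[0.004,-0.06,-0.15,0,0,0,0.3],[0.004,-0.06,-0.15,0,0,0,0.3]]'; python3 chk.py; python3 wh.py; python3 - <<'E'
import cv2,numpy as np
from h import grab_frame
t,_=grab_frame("top");s=cv2.imread("pics/chk.png")
a=cv2.resize(s[150:250,200:310],(440,400),interpolation=cv2.INTER_CUBIC);b=cv2.resize(t[155:255,200:290],(360,400),interpolation=cv2.INTER_CUBIC)
cv2.imwrite("pics/final.png",np.hstack([a,b]))
E
```

```text
time_s: 53.35
ee_pos: [0.5496, -0.2934, 0.204]
ee_rot: [0.022, 1.0, -0.001, -0.003]
wrist_force: [-0.9, 0.3, 0.2]
width: 0.0252
-220 7 [-105. -104. -102. -102. -100.] z 63.0
-200 45 [-104. -100.  -97.  -12.   -3.] z 64.0
-180 90 [-94. -88. -74.  -7.  -1.] z 64.0
-160 122 [-89. -72. -61. -11.   0.] z 67.0
-140 126 [-64. -56. -28.  -8.  -1.] z 66.0
-120 104 [-53. -46. -36.  -6.  -1.] z 66.0
-100 106 [-43. -37. -13.  -8.  -1.] z 67.0
[ 0.5497 -0.2925  0.2037] [ 0.9  0.4 -0.7] 53.4
[ 0.5498 -0.2919  0.2037] [-0.4  0.6 -0.4]
near(+y) 88 x,y,z [[-16.0, 19.0, 48.0], [-1.0, 27.0, 65.0], [17.0, 29.0, 80.0]]
sleeve 18 x,y,z [[-8.0, -14.0, 62.0], [2.0, 4.0, 66.0], [15.0, 13.0, 77.0]]
far(-y) 101 x,y,z [[-16.0, -23.0, 47.0], [-0.0, -19.0, 65.0], [16.0, -14.0, 78.0]]
```

View pics/final.png

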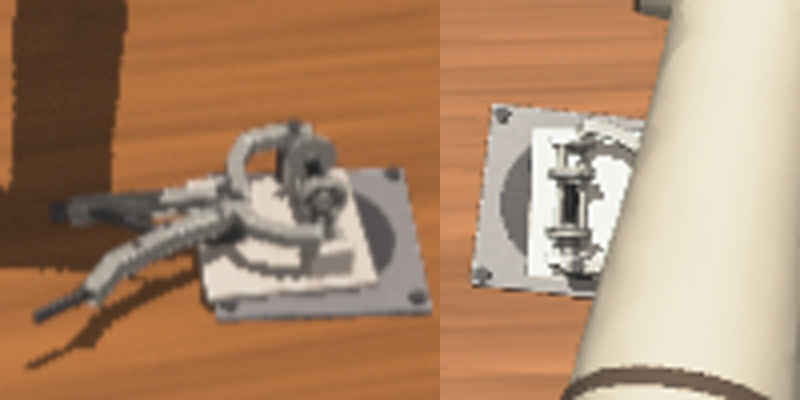

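The wheelset lies across the rods (left at (315,175), right at (570,205)), the pliers are wide open and the robot is clear. Handing in.

```bash
python3 -c "
from h import *
print(finish_job())"
```

```text
the job is handed in; nothing more can be done
None
```

I handed the job in at about 53 s with the press cycle done. However, the loose wheel was pushed home before the pliers closed on it, because of a mistake of mine.

**What I did**
- **First try:** I picked the wheelset up and laid it in the press, but it came off the rods when I let go. It ended up standing on end inside the press.
- **Recovery:** I lifted it out by its upper wheel, tipped it back onto its stand, picked it up again and laid it on the rods. This time it stayed there.
- **Press cycle:** I squeezed the handles in small steps until they locked. Then I pushed the release lever's tail outwards with the fingers shut, and the pliers sprang open.

**Last checks**
- **Lock:** with the hand off, the handles measured about 29 mm over their outer faces, which matches the locked size.
- **Release:** after the trip, the tail stood about 100 mm out, as it does when open.
- **Wheelset:** the last picture and the depth readings show it lying level on the rods, with the robot clear. It sits about 4 mm towards the fixed pad.
- **Forces:** every wrist force reading stayed under about 25 N. It was about 7 N at most while squeezing and 3 N while pulling the lever.

**What went wrong or stays unsure**
- **Wheel pushed home early:** pressing with about 20 N on the stand had already moved the loose wheel in by about 5 mm. The pliers then had little or nothing left to press.
- **Wheel home not measured directly:** I judged the wheel's position only from the camera's wheel spacing, good to about 1 to 2 mm. The spacing did not visibly change during the squeeze.
- **Second grip:** the fingers held the wheels' rims rather than the sleeve.
- **Wrist detour:** during one tilt the wrist strayed about 10 cm off course in the air. I felt no contact.
- **Other things on the bench:** I never touched them on purpose, and the jar looked undisturbed in the pictures I took of it. I did not check them again at the end.

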